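# Set up the magnifier bench for a medal repair

### The arm

A 7-joint arm with a two-finger parallel gripper is mounted at the origin on the work surface. World frame = base frame: x ahead of the robot, y to its left, z up, the work surface at z = 0. Lengths are in m, angles in rad, forces in N, time in s.
With the tool pointing down it reaches from about 0.425 to 0.95 m from the base axis. Payload 16.7 kg.
Tool frame: the origin (TCP) lies at the very end of the fingers, on their centre line; the grasp point (between the pads) lies 19 mm behind it; z points along the fingers, y is the line along which they close (so a half turn about z gives the same grasp; the last joint's range is limited). The gripper opens to 94 mm and grips with 3 to 60 N. Pads are 16 mm wide; open, the fingers measure 119 mm over their backs; the gripper's body (75 mm by 177 mm) begins 78 mm behind the grasp point.
Start: joints at [-1.3, 0.426, 0.074, 1.606, -0.034, 1.111, -0.067], TCP at [0.275, 0.616, 0.205] pointing down, gripper open.
Joint ranges: [-2.85, 2.85], [-0.5, 2.14], [-1.23, 1.37], [0.21, 2.46], [-1.02, 4.16], [0.16, 2.05], [-2.73, 2.73]. Speed limits (rad/s): [1.89, 1.89, 2.39, 2.39, 3.01, 3.01, 3.01].

### API

Orientations are given as a unit quaternion [w, x, y, z].
In Python, from bench import manip gives the robot as it stands.
- The arm moves only by the shell command python3 steer.py 'ROWS' [FORCE]. ROWS is a JSON list of rows, 1 to 8 of them, each of 7 numbers: a rotation vector rx, ry, rz in rad, then dx, dy, dz in m, then the finger opening in m; each row shifts and turns the commanded pose from where the row before left it, along the tool's axes as they then stand; what a row does not reach is not made up. A row lasts 1/10 s, in which the tool goes at most 0.05 m and 0.15 rad, less where a joint would pass 70% of its speed; a pose out of reach is approached as far as the arm can. The fingers move at their own pace and stop on an object; FORCE is the grip in N (left out, the last holds). Time passes only in rows, so rows that do not move let the fingers close. It prints the time, the measured TCP pose, the force, the opening and the grip force at its end.
- manip.read_state(): the state, without advancing time (a new reading comes with each control period).
- manip.camera(name): name is "scene" or "top" or "wrist"; returns a dict with "image" (384x512x3 uint8, blue, green, red), "K" (3x3 intrinsics, pixels), "k1" (the pictures are not rectified: a ray, as slopes to the right and down, at radius r is drawn at 1 + k1 r^2 times it, then the intrinsics apply), "pose" (4x4, takes a point from camera to world coordinates); the wrist camera has in their place "mount" (4x4, takes a point from camera to tool coordinates, whose origin is the TCP and whose axes are the flange's). Camera axes: x right, y up, looking along -z (the intrinsics and any distortion apply to the point x, -y, -z); pixel columns grow to the right and rows downward; lengths in m; the calibration is good to about 2 mm. A picture is of the moment at which its call begins: read the wrist's pose just before it. There is no depth.
- manip.hand_in(): hands the job in; it is judged then, once.
The state is a dict: "time": time; "qpos": joint angles; "joint_vel": joint speeds; "joint_torque": joint torques, N m; "position": TCP position; "tool_rot": TCP orientation; "contact_force": force on the tool from outside, world axes, zero at the start; "ft_torque": the same for the moment, N m; "width": finger opening in m; "grip_force": force on a finger pad.
Only numpy, scipy, OpenCV 4.12 (cv2) and the standard library are available. Lean on these libraries where they do the work, as an engineer would, in place of code of your own. Each camera call takes 0.05 s, during which the arm holds its last target. There are 200 camera calls.

### The job

Get the bench ready for work on the bronze medal: first put away every encapsulated coin that is lying out, flat on the cork of the tin tray and none on top of another. Then crank the vise open wide enough, lay the medal face up on the brass steps, midway along the jaws, and crank the jaw firmly onto its rim; last, twist the horn-handled glass up into the socket of the magnifier stand until its lugs have dropped into their seats, and let it hang there. Leave everything else on the bench where it is, and do not tip the glass over.

Things in the scene. Friction and masses are not known exactly. Their poses are not given: they have to be found in the camera images.
- coin1: Coin sealed in a round white-rimmed capsule (gold coin), 44 mm across, 8 mm thick, 35 g; origin at the centre of its underside, z up through its face. Lies on the bench; may be absent (None).
- coin2: Coin sealed in a round white-rimmed capsule (silver coin), 44 mm across, 8 mm thick, 35 g; origin at the centre of its underside, z up through its face. Lies on the bench; may be absent (None).
- coin3: Coin sealed in a round white-rimmed capsule (gold coin), 44 mm across, 8 mm thick, 35 g; origin at the centre of its underside, z up through its face. Lies on the bench; may be absent (None).
- coin4: Coin sealed in a round white-rimmed capsule (copper coin), 44 mm across, 8 mm thick, 35 g; origin at the centre of its underside, z up through its face. Lies on the bench; may be absent (None).
- medal: Bronze table medal, a plain disc 60 mm across and 6 mm thick, about 140 g, with a raised star on its face; origin at the centre of its underside, z out of the face. Starts face up on the bench.
- tray: Tin tray lined with cork, fixed to the bench, 160 mm (x) by 200 mm (y) outside, walls 3 mm thick and 18 mm high, cork floor 5 mm above the bench; origin at the centre of its underside.
- vise: Cast-iron vise bolted to the bench. Origin on the bench below the gripped medal's centre; x from the crank end along the screw to the fixed jaw, y along the jaws. Body 44 mm wide, 80 mm high, x = -100 to 90 mm; base flange 85 mm wide, 16 mm high; bolt ears 150 mm wide, 12 mm high. Jaws 50 mm wide, so the medal overhangs them 5 mm each side, where fingers hold it across y.
- medal_rest (a point): Where the medal's underside centre is when gripped: 115 mm above the vise's origin, level with the brass ledges. Each jaw pad is a step: a ledge 16 mm deep with its top here, and behind it an upstand 5 mm high (gripping face). The medal lies across both ledges, between the upstands (iron behind them no higher than 120 mm).
- fixed_jaw: Fixed brass pad. Origin on its gripping face (the upstand), mid-width, at ledge height: x = 30 mm, z = 115 mm in the vise's frame.
- jaw: Sliding jaw. Origin on its gripping face (the upstand), mid-width, at ledge height: in the vise's frame x = -44 mm + 1.273 mm per rad of the crank, z = 115 mm. At the start the faces are 55 to 58 mm apart, too close for the medal; open them to 66 to 72 mm (crank 6 to 2 rad); on the medal they are 60 mm apart (crank near 11 rad). The screw holds by friction where it is left.
- crank (a joint): Angle of the vise crank, rad, 0 to 16. Grows clockwise as seen from the robot (about the vise's +x) and closes the jaw 8 mm a turn. At 0 and each whole turn the grip is straight above the axis. Turning takes 2 to 3 N at the grip; on the medal the resistance grows by about 3 N per 100 N at the jaw, so stop by the angle: 0.5 to 1 rad past first touch is firm.
- crank_grip (a point): Middle of the crank's black grip, a free-spinning roller 18 mm thick and 50 mm long, parallel to the screw, 38 mm from the screw's axis. Pinch it from above, fingers across the vise's y, and lead it round the circle, the fingers kept pointing down.
- crank_axis (a point): Point on the screw's axis, 70 mm above the bench, in the plane in which the middle of the grip circles (x = -161 mm in the vise's frame). The steel crank arm and hub (12 mm radius) lie at x = -130 to -118 mm.
- lens: Horn-handled magnifying glass, about 220 g, lying collar up. Origin at the centre of its underside, z up, handle along -x. Black bezel 68 mm across, 12 mm high; on it a brass collar 52 mm across up to z = 36 mm, with three lugs (10 mm wide, out to 37 mm from the axis, z = 30 to 36 mm) at 0, 135 and 225 degrees from +x. Centre of mass 15 mm from the axis towards the handle.
- handle (a point): A good place to hold the glass: on its horn handle, 120 mm from the lens axis and 13 mm above its underside. The handle is 20 mm wide, z = 4 to 22 mm, x = -60 to -168 mm in the lens frame; a thin brass shank joins it to the bezel.
- stand: Magnifier stand, fixed. Origin on the bench under the centre of its white ring holder (92 mm across). When locked the glass has its x along this x (handle along -x, green mark on the ring); it enters turned 45 degrees clockwise from above, handle at the red mark (135 degrees from +x). Base 18 mm high, x -25 to 135, y -35 to 125 mm; pole at x 100, y 85 mm, 318 mm high.
- socket (a point): Centre of the ring's underside, 200 mm above the bench; ring 30 mm high, inner wall 40 mm from the axis; inward ledges 29 mm from the axis leave slots 40 degrees wide. Lift the glass at the red mark until its origin is 180 to 187 mm above the bench, turn it 45 degrees anticlockwise (from above) to the stops, lower it 8 mm: the lugs drop into seats, its origin then 175 mm up.
- caliper: Steel vernier caliper, 200 mm long, lying flat; bystander, leave alone. Origin at its underside.
- file: Flat file with wooden handle, 220 mm, lying; bystander, leave alone. Origin at its underside.
- brush: Soft brush, 150 mm, lying; bystander, leave alone. Origin at its underside.
- oil: Small amber bottle, 40 mm across, 85 mm high; bystander, leave alone. Origin at its underside.
- tube: Blue coin tube, 42 mm across, 95 mm high; bystander, leave alone. Origin at its underside.
- loupe: Folding loupe, black and steel, 60 mm, 18 mm high; bystander, leave alone. Origin at its underside.

How it is judged:
On the way, in this order (a step that is already met when the one before it is completed fails the run):
1. every coin that is out lies flat in the cork-lined tray (x of coin1 in the frame of tray between -0.06 and 0.06 m and y of coin1 in the frame of tray between -0.08 and 0.08 m and z of each of coin1, coin2, coin3, coin4 in the frame of tray below 0.008 m and angle between each of coin1, coin2, coin3, coin4's own z axis and vertical below 0.1 rad and linear speed of each of coin1, coin2, coin3, coin4 below 0.02 m/s and x of coin2 in the frame of tray between -0.06 and 0.06 m and y of coin2 in the frame of tray between -0.08 and 0.08 m and x of coin3 in the frame of tray between -0.06 and 0.06 m and y of coin3 in the frame of tray between -0.08 and 0.08 m and x of coin4 in the frame of tray between -0.06 and 0.06 m and y of coin4 in the frame of tray between -0.08 and 0.08 m), for 0.2 s.
2. the medal lies flat on the brass steps, gripped between both jaws (contact force between each of jaw, fixed_jaw and medal above 5 N and angle between medal's own z axis and vertical below 0.06 rad and z of medal in the frame of vise between 0.1125 and 0.118 m and y of medal in the frame of vise between -0.012 and 0.012 m), for 0.2 s.
3. the glass hangs locked in the socket of the stand (horizontal distance between lens and socket below 0.005 m and angle between the x axis of lens and the x axis of stand, either way round below 0.1 rad and angle between lens's own z axis and vertical below 0.07 rad and z of lens in the frame of stand between 0.172 and 0.178 m), for 0.2 s.
At the end, for the whole second after the job is handed in: Coins present: flat on the tray's cork (tilt < 0.1 rad). Medal: level on the brass steps (< 0.06 rad), face up, within 12 mm of mid-jaw, each jaw pressing over 5 N. Glass: hanging in the socket within 5 mm, handle within 0.1 rad of the green mark, level (< 0.07 rad), lugs in their seats (+-3 mm) (all of step 1 and all of step 2 and all of step 3 and linear speed of each of lens, medal below 0.02 m/s); the robot touches nothing.
It fails at once if a bystander was pushed more than 25 mm (distance of any of caliper, file, brush, oil, tube, loupe from where it was at the start of the episode above 0.025 m).
It fails at once if the glass was tipped over (angle between lens's own z axis and vertical above 0.7 rad).
Of coin1, coin2, coin3, coin4 only 2 to 4 are there at a start; the rules pass over those that are not, and their reading is None.
At some moment in a run one of coin1, coin2, coin3, coin4 may be knocked a few centimetres aside while the robot is not near it.
It also fails if it takes over 210 s, if anything falls off the work surface, if the arm or the gripper's body presses on something with over 40 N, if the wrist force passes 120 N, or if a joint passes its speed limit or range.

## Working session

There is one attempt and no reset: what is moved stays moved. The work goes in short steps, Python scripts to look and compute and a shell command to move; the robot and the scene stay as the last step left them, time stands still between calls to the robot, and variables do not carry over. Pictures are saved under pics/ and viewed, at most 14 in all, crops included, and the job is handed in when it is done.

```bash
ls; mkdir -p pics; python3 - <<'E'
from bench import manip
import cv2
s=manip.read_state();print(s['time'],s['position'],s['tool_rot'],s['width'])
for n in("scene","top"):
    c=manip.camera(n);cv2.imwrite(f'pics/{n}0.png',cv2.resize(c['image'],(800,600),interpolation=cv2.INTER_CUBIC));print(n,c['K'],c['k1'],c['pose'])
c=manip.camera("wrist");print(c['K'],c['k1'],c['mount'])
E
```

```text
bench.py
pics
steer.py
0.0 [0.27496002 0.61595933 0.20475894] [-8.66988124e-05  2.08370923e-01  9.78049650e-01 -6.57762336e-04] 0.09393833464521849
scene [[358.71754459   0.         249.21747176]
 [  0.         358.71754459 195.6130058 ]
 [  0.           0.           1.        ]] 0.028386802009513778 [[-0.47091049 -0.48983199  0.73369472  1.36731102]
 [ 0.88205011 -0.2471087   0.40115445  0.43530583]
 [-0.01519593  0.83606334  0.54842244  0.68627257]
 [ 0.          0.          0.          1.        ]]
top [[370.39918813   0.         254.05937722]
 [  0.         370.39918813 194.74956137]
 [  0.           0.           1.        ]] -0.1053860933123251 [[ 0.00577644  0.99430656 -0.10640067  0.49695429]
 [-0.99970754  0.00324333 -0.02396493  0.00238846]
 [-0.02348339  0.10650798  0.9940345   1.30794055]
 [ 0.          0.          0.          1.        ]]
[[323.90097767   0.         256.54041532]
 [  0.         323.90097767 189.27788567]
 [  0.           0.           1.        ]] -0.06377938989404104 [[ 1.64676849e-04  9.57458577e-01  2.88570695e-01  8.53766508e-02]
 [ 9.99998974e-01  2.52980524e-04 -1.41003594e-03  1.33642070e-04]
 [-1.42305377e-03  2.88570631e-01 -9.57457553e-01 -1.80269986e-01]
 [ 0.00000000e+00  0.00000000e+00  0.00000000e+00  1.00000000e+00]]
```

View pics/top0.png

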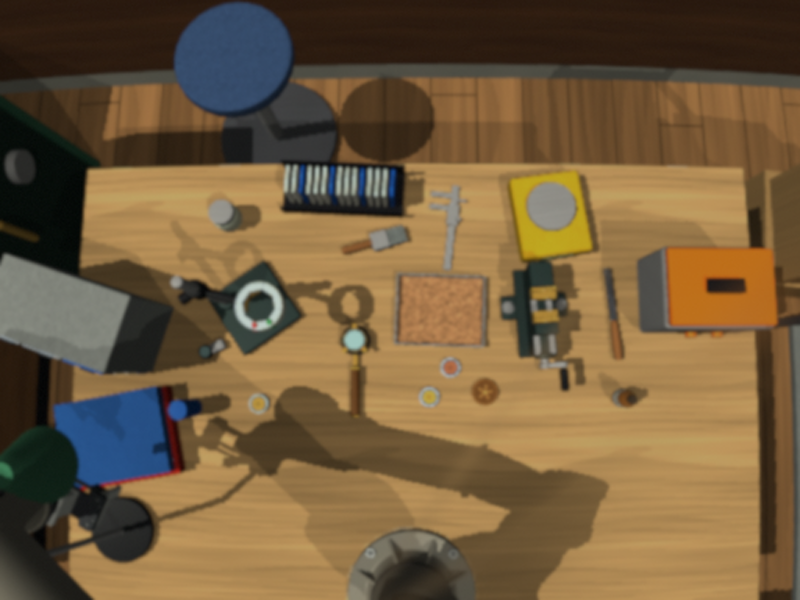

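View pics/scene0.png

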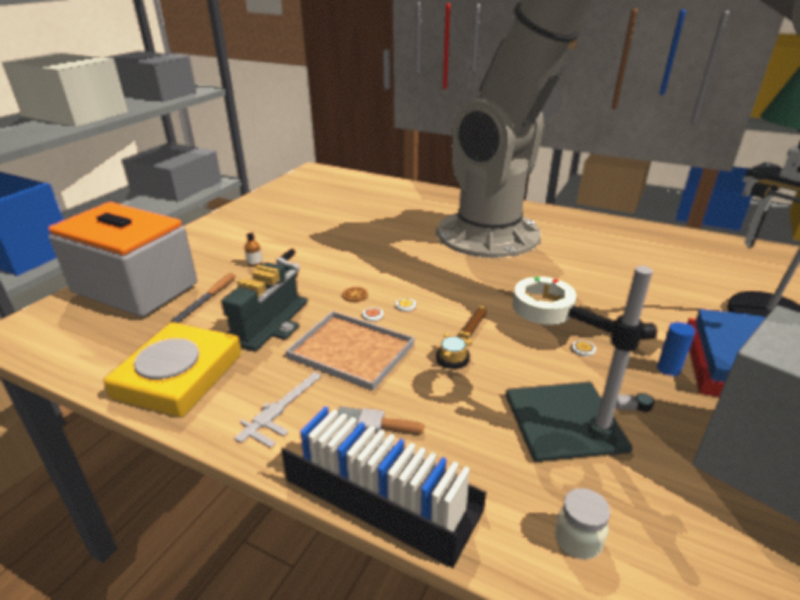

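```bash
cat > h.py <<'E'
import numpy as np, cv2
from scipy.spatial.transform import Rotation as R
from bench import manip
def shot(name):
    s=manip.read_state();c=manip.camera(name)
    if name=='wrist':
        q=s['tool_rot'];T=np.eye(4);T[:3,:3]=R.from_quat([q[1],q[2],q[3],q[0]]).as_matrix();T[:3,3]=s['position']
        c['pose']=T@c['mount']
    return c
def world(c,px,z):
    "raw pixels -> world at height z"
    K=c['K'];p=(np.atleast_2d(px)-[K[0,2],K[1,2]])/K[0,0]
    u=p.copy()
    for _ in range(20): u=p/(1+c['k1']*(u**2).sum(1,keepdims=True))
    d=np.c_[u[:,0],-u[:,1],-np.ones(len(u))]@c['pose'][:3,:3].T;o=c['pose'][:3,3]
    return o+d*((z-o[2])/d[:,2])[:,None]
def pix(c,P):
    q=(np.atleast_2d(P)-c['pose'][:3,3])@c['pose'][:3,:3];u=np.c_[q[:,0],-q[:,1]]/-q[:,2:]
    u=u*(1+c['k1']*(u**2).sum(1,keepdims=True));return u*c['K'][0,0]+[c['K'][0,2],c['K'][1,2]]
def crop(c,x0,y0,x1,y1,f,name):
    cv2.imwrite('pics/'+name,cv2.resize(c['image'][y0:y1,x0:x1],None,fx=f,fy=f,interpolation=cv2.INTER_CUBIC))
def st():
    s=manip.read_state();q=s['tool_rot'];M=R.from_quat([q[1],q[2],q[3],q[0]]).as_matrix();return s,M
def go(P,yaw_y=None):
    "print needed tool-axis shift to TCP P; yaw_y: desired world angle of tool y (deg)"
    s,M=st();print('d tool',np.round(M.T@(np.array(P)-s['position']),4),end=' ')
    if yaw_y is not None:
        a=np.degrees(np.arctan2(M[1,1],M[0,1]));d=(yaw_y-a+180)%360-180
        # tool z is down: +rz turns clockwise seen from above
        print('rz',np.round(-np.radians(d),4),'or',np.round(-np.radians((d+270)%180-90),4),end=' ')
    print('t',round(s['time'],1),'F',np.round(s['contact_force'],1),'w',round(s['width'],4),'q7',round(s['qpos'][6],2))
E
python3 - <<'E'
from h import *
c=shot('top');f=1.5625
for n,p,z in [('copper',(450,367),.008),('goldA',(429,397),.008),('goldB',(258,404),.008),('medal',(485,391),.006),('lens',(355,340),.03),('handleend',(356,412),.015),('tray',(441,310),.018),('ring',(257,305),.23),('crank',(565,378),.108),('pole',(178,284),.318),('oil',(627,397),.08),('visefar',(540,265),.08)]:
    print(n,world(c,np.array(p)/f,z)[0].round(3))
crop(c,230,160,390,265,5,'t1.png')
w=shot('wrist');cv2.imwrite('pics/w0.png',w['image'])
E
```

```text
copper [ 0.496 -0.086  0.008]
goldA [ 0.429 -0.039  0.008]
goldB [0.409 0.345 0.008]
medal [ 0.442 -0.164  0.006]
lens [0.554 0.126 0.03 ]
handleend [0.395 0.123 0.015]
tray [ 0.623 -0.065  0.018]
ring [0.61  0.294 0.23 ]
crank [ 0.473 -0.317  0.108]
pole [0.638 0.414 0.318]
oil [ 0.432 -0.457  0.08 ]
visefar [ 0.714 -0.275  0.08 ]
```

View pics/t1.png

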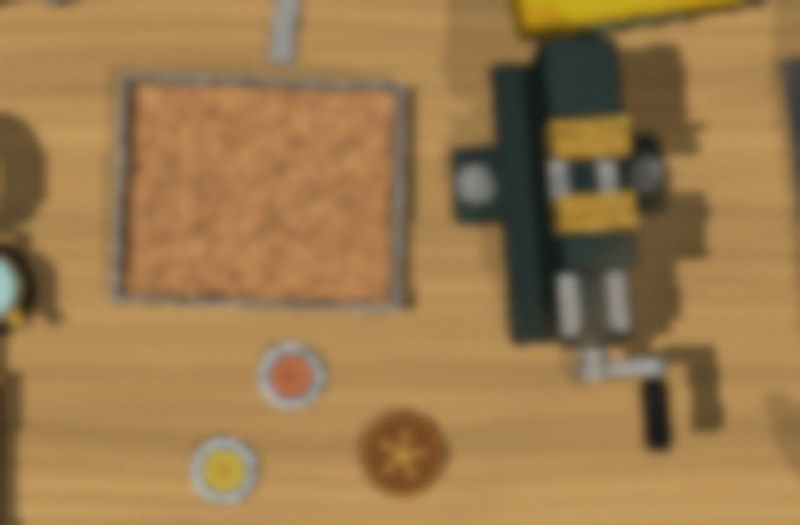

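```bash
python3 steer.py '[[0,0,0.144,0,0,0,0.07],[0,0,0.144,0,0,0,0.07],[0,0,0.144,0,0,0,0.07],[0,0,0.144,0,0,0,0.07],[0,0,0.144,0,0,0,0.07],[0,0,0.144,0,0,0,0.07],[0,0,0.144,0,0,0,0.07],[0,0,0.144,0,0,0,0.07]]' 40
python3 steer.py '[[0,0,0,-0.04,0.02,0,0.07],[0,0,0,-0.04,0.02,0,0.07],[0,0,0,-0.04,0.02,0,0.07],[0,0,0,-0.04,0.02,0,0.07],[0,0,0,-0.04,0.02,0,0.07],[0,0,0,-0.04,0.02,0,0.07],[0,0,0,-0.02,0.01,0.03,0.07],[0,0,0,0,0,0,0.07]]'
python3 - <<'E'
from h import *
go([.409,.345,.003],0)
w=shot('wrist');cv2.imwrite('pics/w1.png',w['image'])
E
```

```text
time: 1.05
position: [0.2751, 0.6163, 0.2054]
tool_rot: [0.0, 0.71, 0.705, -0.0]
contact_force: [-0.9, -0.1, -0.4]
width: 0.0699
grip_force: 0.0
time: 1.85
position: [0.4054, 0.352, 0.1733]
tool_rot: [0.0, 0.709, 0.705, -0.002]
contact_force: [-0.5, -0.4, 0.6]
width: 0.0699
grip_force: 0.0
d tool [-0.0064  0.004   0.1703] rz -0.0056 or -0.0056 t 1.9 F [-0.5 -0.4  0.6] w 0.0699 q7 -0.72
```

View pics/w1.png

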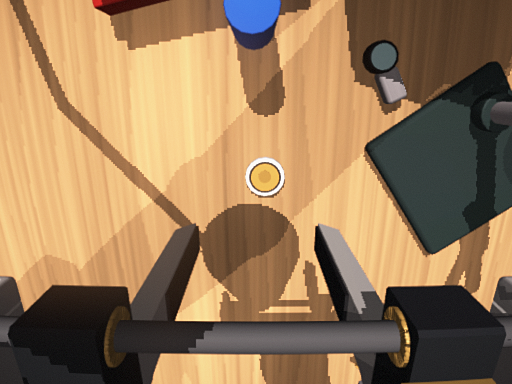

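```bash
python3 - <<'E'
from h import *
w=shot('wrist')
c=world(w,(265,177),.008)[0];print(c)
print(world(w,[(366,148),(429,254),(496,62)],.018).round(4))
print(world(w,[(382,56)],.018).round(3))
go([c[0],c[1],.003],0)
E
```

```text
[0.41348928 0.34912828 0.008     ]
[[0.5196 0.3831 0.018 ]
 [0.6076 0.2575 0.018 ]
 [0.6475 0.4721 0.018 ]]
[[0.528 0.475 0.018]]
d tool [-0.0068  0.0089  0.1723] rz -0.0018 or -0.0018 t 1.9 F [0.2 0.1 0.1] w 0.0698 q7 -0.72
```

```bash
python3 steer.py '[[0,0,0,-0.0068,0.0089,0.04,0.065],[0,0,0,0,0,0.05,0.065],[0,0,0,0,0,0.045,0.065],[0,0,0,0,0,0.025,0.065],[0,0,0,0,0,0.0122,0.065],[0,0,0,0,0,0,0.065],[0,0,0,0,0,0,0.03],[0,0,0,0,0,0,0.03]]' 30
python3 steer.py '[[0,0,0,0,0,0,0.03],[0,0,0,0,0,0,0.03],[0,0,0,0,0,-0.01,0.03],[0,0,0,0,0,-0.04,0.03],[0,0,0,0,0,-0.05,0.03],[0,0,0,0,0,-0.05,0.03]]'
python3 - <<'E'
from h import *
c=shot('top')
P=np.array([(122,75),(408,88),(402,307),(112,297)])/5+[230,160]
t=world(c,P,.018);print(t.round(4),t.mean(0))
m=t.mean(0);ux=(t[0]+t[1]-t[2]-t[3]);a=np.degrees(np.arctan2(ux[1],ux[0]));uy=t[0]+t[3]-t[1]-t[2];print(a,np.degrees(np.arctan2(uy[1],uy[0]))-90)
print('coins',world(c,np.array([(291,376),(223,470),(403,453)])/5+[230,160],.008))
go([m[0],m[1]+.055,.11],0)
E
```

```text
time: 2.75
position: [0.4144, 0.3505, 0.0048]
tool_rot: [-0.0, 0.707, 0.707, 0.001]
contact_force: [0.8, -0.0, -1.0]
width: 0.0527
grip_force: 0.0
time: 3.35
position: [0.4135, 0.3487, 0.1556]
tool_rot: [0.0, 0.708, 0.707, -0.0]
contact_force: [0.5, 0.8, 0.2]
width: 0.0426
grip_force: 30.0
[[ 0.705   0.0327  0.018 ]
 [ 0.6964 -0.1686  0.018 ]
 [ 0.5425 -0.1629  0.018 ]
 [ 0.5487  0.0388  0.018 ]] [ 0.62316492 -0.06501106  0.018     ]
-2.1867005682734417 -2.11175548296697
coins [[ 0.49452058 -0.08626634  0.008     ]
 [ 0.42913973 -0.038909    0.008     ]
 [ 0.44133249 -0.16415494  0.008     ]]
d tool [-0.3607  0.2074  0.0519] rz -0.0028 or -0.0028 t 3.4 F [4.  2.7 8.8] w 0.0422 q7 -0.68
```

```bash
python3 steer.py '[[0,0,0,-0.045,0,0,0.03],[0,0,0,-0.045,0.01,0,0.03],[0,0,0,-0.045,0.02,0,0.03],[0,0,0,-0.045,0.02,0,0.03],[0,0,0,-0.04,0.03,0,0.03],[0,0,0,-0.04,0.03,0,0.03],[0,0,0,-0.04,0.03,0,0.03],[0,0,0,-0.04,0.03,0,0.03]]'
python3 steer.py '[[0,0,0,-0.02,0.03,0,0.03],[0,0,0,0,0.007,0.03,0.03],[0,0,0,0,0,0.04,0.03],[0,0,0,0,0,0.03,0.03],[0,0,0,0,0,0.02,0.03],[0,0,0,0,0,0,0.03]]'
python3 - <<'E'
from h import *
go([.6232,-.010,.0085],0)
E
```

```text
time: 4.2
position: [0.5843, 0.0075, 0.1542]
tool_rot: [0.0, 0.707, 0.707, 0.0]
contact_force: [0.4, 1.4, -0.8]
width: 0.0424
grip_force: 30.0
time: 4.8
position: [0.6187, -0.0109, 0.0315]
tool_rot: [-0.001, 0.708, 0.707, -0.002]
contact_force: [0.3, 0.3, -0.3]
width: 0.0425
grip_force: 30.0
d tool [0.0009 0.0046 0.023 ] rz -0.0012 or -0.0012 t 4.8 F [ 0.3  0.3 -0.3] w 0.0425 q7 0.25
```

```bash
python3 steer.py '[[0,0,0,0.0009,0.0046,0.015,0.03],[0,0,0,0,0,0.007,0.03],[0,0,0,0,0,0,0.03],[0,0,0,0,0,0,0.065],[0,0,0,0,0,0,0.065],[0,0,0,0,0,-0.03,0.065],[0,0,0,0,0,-0.05,0.065],[0,0,0,-0.02,-0.03,-0.02,0.065]]'
python3 steer.py '[[0,0,0,-0.026,-0.045,0,0.07],[0,0,0,-0.03,-0.05,0,0.07],[0,0,0,0,-0.004,0,0.07],[0,0,0,0,0,0,0.07]]'
python3 - <<'E'
from h import *
go([.4945,-.0863,.003],0)
w=shot('wrist');cv2.imwrite('pics/w2.png',w['image'])
print(pix(w,[[.4945,-.0863,.008],[.4291,-.0389,.008]]))
E
```

```text
time: 5.6
position: [0.5989, -0.0279, 0.1152]
tool_rot: [0.002, 0.706, 0.708, 0.002]
contact_force: [0.3, -0.5, 0.4]
width: 0.0651
grip_force: 0.0
time: 6.0
position: [0.5042, -0.0808, 0.1121]
tool_rot: [0.0, 0.708, 0.706, 0.001]
contact_force: [1.4, 0.1, 0.0]
width: 0.07
grip_force: 0.0
d tool [-0.0057 -0.0099  0.1091] rz -0.0024 or -0.0024 t 6.0 F [1.4 0.1 0. ] w 0.07 q7 0.28
[[246.4130263  194.82687733]
 [171.93016341 143.90091456]]
```

View pics/w2.png

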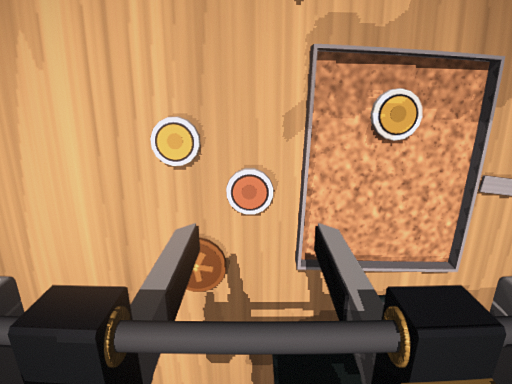

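```bash
python3 - <<'E'
from h import *
w=shot('wrist')
c=world(w,[(249.5,191),(175,142)],.008);print(c);go([c[0,0],c[0,1],.003],0)
E
```

```text
[[ 0.49859082 -0.08206436  0.008     ]
 [ 0.43314525 -0.0367729   0.008     ]]
d tool [-0.0022 -0.0074  0.1088] rz -0.0002 or -0.0002 t 6.1 F [-0.1  0.6  0.3] w 0.0699 q7 0.28
```

```bash
python3 steer.py '[[0,0,0,-0.0022,-0.0074,0.03,0.065],[0,0,0,0,0,0.045,0.065],[0,0,0,0,0,0.0235,0.065],[0,0,0,0,0,0.01,0.065],[0,0,0,0,0,0,0.065],[0,0,0,0,0,0,0.03],[0,0,0,0,0,0,0.03],[0,0,0,0,0,0,0.03]]'
python3 steer.py '[[0,0,0,0,0,0,0.03],[0,0,0,0,0,-0.02,0.03],[0,0,0,0,0,-0.04,0.03],[0,0,0,0.004,0.04,0,0.03],[0,0,0,0.005,0.045,0,0.03],[0,0,0,0.005,0.04,0,0.03],[0,0,0,0,0,0.02,0.03],[0,0,0,0,0,0,0.03]]'
python3 - <<'E'
from h import *
go([.622,-.068,.0085],0)
E
```

```text
time: 6.9
position: [0.498, -0.0825, 0.0034]
tool_rot: [0.0, 0.707, 0.707, 0.0]
contact_force: [0.4, -0.2, 0.1]
width: 0.0443
grip_force: 0.0
time: 7.7
position: [0.6214, -0.0685, 0.0408]
tool_rot: [-0.001, 0.707, 0.707, -0.001]
contact_force: [-1.1, -0.5, -0.0]
width: 0.0424
grip_force: 30.0
d tool [0.0005 0.0007 0.0323] rz -0.0003 or -0.0003 t 7.7 F [-1.1 -0.5 -0. ] w 0.0424 q7 0.35
```

```bash
python3 steer.py '[[0,0,0,0,0,0.022,0.03],[0,0,0,0,0,0.0095,0.03],[0,0,0,0,0,0,0.03],[0,0,0,0,0,0,0.065],[0,0,0,0,0,0,0.065],[0,0,0,0,0,-0.03,0.065],[0,0,0,0,0,-0.04,0.065],[0,0,0,0.01,-0.045,-0.01,0.065]]'
python3 steer.py '[[0,0,0,0.01,-0.048,0,0.07],[0,0,0,0.01,-0.048,0,0.07],[0,0,0,0.001,-0.048,0,0.07],[0,0,0,0,0,0.01,0.065],[0,0,0,0,0,0,0.065]]'
python3 - <<'E'
from h import *
go([.4331,-.0368,.003],0)
w=shot('wrist');cv2.imwrite('pics/w3.png',w['image'])
g=cv2.cvtColor(w['image'],cv2.COLOR_BGR2GRAY)
print(cv2.HoughCircles(g,cv2.HOUGH_GRADIENT,1,40,param1=100,param2=30,minRadius=15,maxRadius=50)); print(pix(w,[.4331,-.0368,.008]))
E
```

```text
time: 8.5
position: [0.5829, -0.06, 0.0958]
tool_rot: [0.004, 0.708, 0.707, 0.003]
contact_force: [1.0, 0.6, 0.7]
width: 0.0649
grip_force: 0.0
time: 9.0
position: [0.433, -0.0371, 0.0817]
tool_rot: [-0.0, 0.707, 0.707, 0.001]
contact_force: [0.4, -1.0, 0.4]
width: 0.0651
grip_force: 0.0
d tool [0.0001 0.     0.0787] rz -0.0005 or -0.0005 t 9.0 F [ 0.4 -1.   0.4] w 0.0651 q7 0.18
[[[255.5 198.5  25.6]
  [476.5 244.5  33.8]
  [495.5 176.5  29.3]
  [432.5 196.5  31.6]
  [270.5 323.5  30.2]
  [448.5 152.5  19.4]
  [422.5 260.5  17.2]]]
[[257.21184079 199.34424728]]
```

```bash
python3 steer.py '[[0,0,0,0,0,0.04,0.065],[0,0,0,0,0,0.027,0.065],[0,0,0,0,0,0.0115,0.065],[0,0,0,0,0,0,0.065],[0,0,0,0,0,0,0.03],[0,0,0,0,0,0,0.03],[0,0,0,0,0,0,0.03],[0,0,0,0,0,0,0.03]]'
python3 steer.py '[[0,0,0,0,0,-0.03,0.03],[0,0,0,0,0,-0.04,0.03],[0,0,0,-0.02,0.045,0,0.03],[0,0,0,-0.02,0.048,0,0.03],[0,0,0,-0.02,0.048,0,0.03],[0,0,0,-0.026,0.047,0,0.03],[0,0,0,0,0,0.03,0.03],[0,0,0,0,0,0,0.03]]'
python3 - <<'E'
from h import *
go([.621,-.123,.0085],0)
E
```

```text
time: 9.85
position: [0.434, -0.0375, 0.0036]
tool_rot: [0.0, 0.707, 0.707, 0.001]
contact_force: [-1.5, 0.2, 10.6]
width: 0.0426
grip_force: 30.0
time: 10.65
position: [0.613, -0.1208, 0.0402]
tool_rot: [-0.001, 0.708, 0.707, -0.002]
contact_force: [-0.5, 0.5, -1.1]
width: 0.0424
grip_force: 30.0
d tool [-0.0022  0.0082  0.0316] rz -0.0016 or -0.0016 t 10.7 F [-0.5  0.5 -1.1] w 0.0424 q7 0.46
```

```bash
python3 steer.py '[[0,0,0,-0.0022,0.0082,0.022,0.03],[0,0,0,0,0,0.0095,0.03],[0,0,0,0,0,0,0.03],[0,0,0,0,0,0,0.065],[0,0,0,0,0,0,0.065],[0,0,0,0,0,-0.04,0.065],[0,0,0,0,-0.02,-0.05,0.065],[0,0,0,-0.02,-0.04,-0.05,0.065]]'
python3 steer.py '[[0,0,0.1428,0,0,-0.04,0.065],[0,0,0.1428,0,0,-0.04,0.065],[0,0,0.1428,0,0,-0.04,0.065],[0,0,0.1428,0,0,-0.02,0.065],[0,0,0.1428,0,0,0,0.065],[0,0,0.1428,0,0,0,0.065],[0,0,0.1428,0,0,0,0.065],[0,0,0.1428,0,0,0,0.065]]'
python3 steer.py '[[0,0,0.1428,0,0,0,0.065],[0,0,0.1428,0,0,0,0.065],[0,0,0.1428,0,0,0,0.065],[0,0,0,-0.04,0.045,0,0.065],[0,0,0,-0.04,0.045,0,0.065],[0,0,0,-0.04,0.045,0,0.065],[0,0,0,0,0,0,0.065]]'
python3 - <<'E'
from h import *
go([.43,-.28,.28],-90)
w=shot('wrist');cv2.imwrite('pics/w4.png',cv2.resize(w['image'],(800,600),interpolation=cv2.INTER_CUBIC))
E
```

```text
time: 11.45
position: [0.575, -0.1361, 0.1374]
tool_rot: [0.001, 0.706, 0.708, 0.001]
contact_force: [0.3, -0.0, 0.3]
width: 0.0651
grip_force: 0.0
time: 12.25
position: [0.5738, -0.1375, 0.2757]
tool_rot: [-0.0, 0.978, 0.209, 0.001]
contact_force: [1.1, -0.4, -1.2]
width: 0.065
grip_force: 0.0
time: 12.95
position: [0.4696, -0.2544, 0.2759]
tool_rot: [-0.001, 1.0, -0.005, 0.001]
contact_force: [-0.0, -0.2, 1.0]
width: 0.0654
grip_force: 0.0
d tool [-0.0393  0.0259 -0.0042] rz -0.0094 or -0.0094 t 12.9 F [-0.  -0.2  1. ] w 0.0654 q7 -0.9
```

View pics/w4.png

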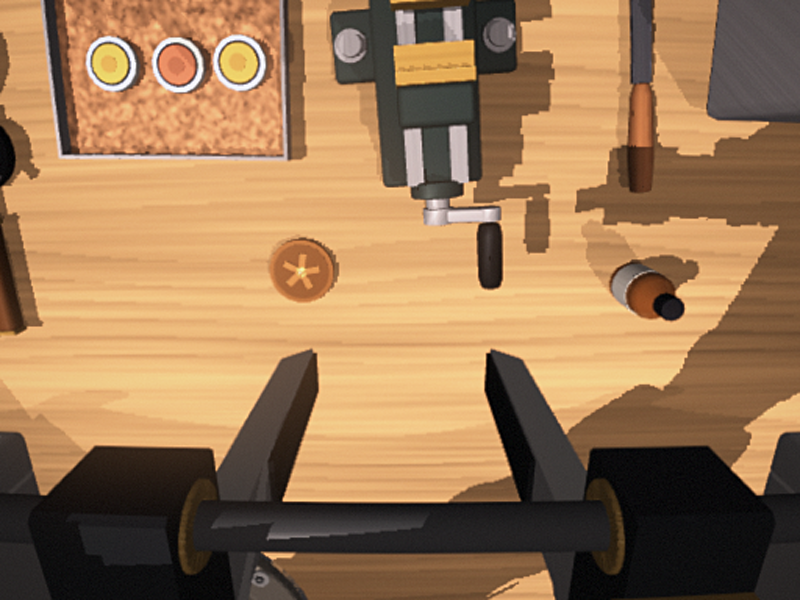

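```bash
python3 - <<'E'
from h import *
w=shot('wrist');f=1.5625
for n,p,z in [('medal',(302,269),.006),('grip near',(489,288),.07),('grip far',(490.5,224),.07),('armhub',(437,212),.07),('ledge near L',(397,86),.115),('ledge near R',(475,79),.115),('bodyL',(384,186),.08),('bodyR',(473,180),.08)]:
    print(n,world(w,np.array(p)/f,z)[0].round(4))
E
python3 steer.py '[[0,0,0,0.04,0.015,-0.02,0.07],[0,0,0,0.04,0.015,-0.02,0.07],[0,0,0,0.03,0,0,0.07],[0,0,0,0,0,0,0.07]]'
python3 - <<'E'
from h import *
s,M=st();print(s['position'])
w=shot('wrist');cv2.imwrite('pics/w5.png',cv2.resize(w['image'],(800,600),interpolation=cv2.INTER_CUBIC));np.save('w5pose.npy',w['pose'])
E
```

```text
medal [ 0.4469 -0.1593  0.006 ]
grip near [ 0.4462 -0.3202  0.07  ]
grip far [ 0.4971 -0.3192  0.07  ]
armhub [ 0.5064 -0.2781  0.07  ]
ledge near L [ 0.5921 -0.2488  0.115 ]
ledge near R [ 0.5961 -0.2981  0.115 ]
bodyL [ 0.5269 -0.2384  0.08  ]
bodyR [ 0.5309 -0.3034  0.08  ]
time: 13.45
position: [0.5886, -0.2776, 0.314]
tool_rot: [0.001, 1.0, 0.002, -0.001]
contact_force: [-1.4, 0.8, 0.7]
width: 0.0698
grip_force: 0.0
[ 0.58857408 -0.27763044  0.31397857]
```

View pics/w5.png

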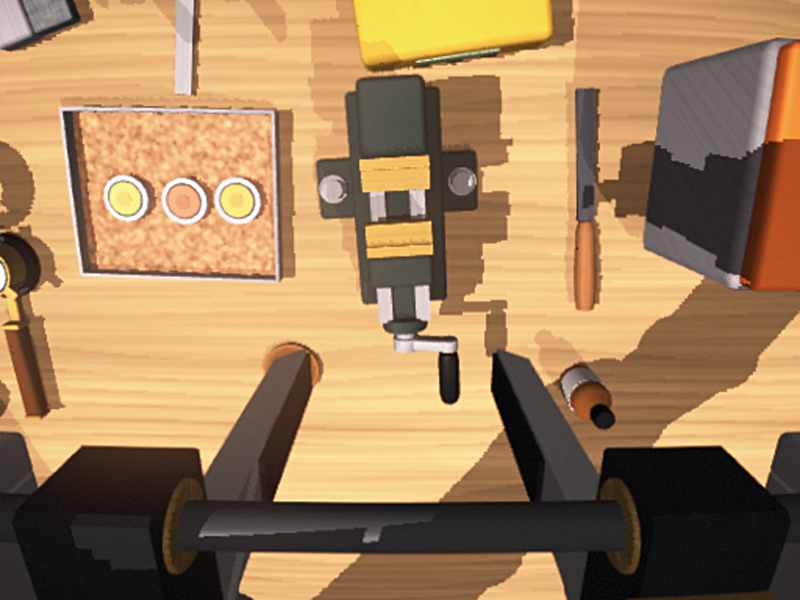

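```bash
python3 - <<'E'
from h import *
w=shot('wrist');f=1.5625
for n,p,z in [('fix far L',(360,158),.12),('fix far R',(429,155),.12),('fix ledge L',(362,192),.115),('fix ledge R',(431,189),.115),('sl ledge L',(365,225),.115),('sl ledge R',(432,221),.115),('sl near L',(367,257),.12),('sl near R',(434,254),.12),('ear L',(333,188),.015),('ear R',(463,180),.015),('grip near',(450,402),.07),('grip far',(449,352),.07),('arm end R',(458,345),.07),('hub L',(395,342),.07),('farend L',(357,82),.08),('farend R',(424,80),.08)]:
    print(n,world(w,np.array(p)/f,z)[0].round(4))
crop(w,215,40,315,265,2.6,'w5c.png')
E
```

```text
fix far L [ 0.6602 -0.2481  0.12  ]
fix far R [ 0.6623 -0.2976  0.12  ]
fix ledge L [ 0.6356 -0.2487  0.115 ]
fix ledge R [ 0.6379 -0.2997  0.115 ]
sl ledge L [ 0.6111 -0.2505  0.115 ]
sl ledge R [ 0.6142 -0.3009  0.115 ]
sl near L [ 0.5875 -0.252   0.12  ]
sl near R [ 0.59   -0.3025  0.12  ]
ear L [ 0.63   -0.2141  0.015 ]
ear R [ 0.6375 -0.3351  0.015 ]
grip near [ 0.4376 -0.3239  0.07  ]
grip far [ 0.4885 -0.3214  0.07  ]
arm end R [ 0.4953 -0.3293  0.07  ]
hub L [ 0.4982 -0.2724  0.07  ]
farend L [ 0.7159 -0.2437  0.08  ]
farend R [ 0.7174 -0.295   0.08  ]
```

View pics/w5c.png

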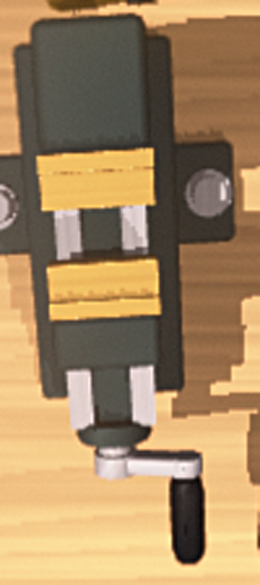

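```bash
python3 - <<'E'
from h import *
w=shot('wrist');f=1.5625
print(np.abs(w['pose']-np.load('w5pose.npy')).max())
print(world(w,np.array([(126,198),(185,201),(238,199)])/f,.013).round(4))
w['pose']=w['pose'].copy();w['pose'][:3,3]+=np.array([.4696,-.2544,.2759])-manip.read_state()['position']
print(world(w,np.array([(112,64),(178,65),(240,63)])/f,.013).round(4), world(w,np.array([(302,269),(489.5,256)])/f,.006).round(4))
E
```

```text
0.00357327372670857
[[ 0.6209 -0.014   0.013 ]
 [ 0.6174 -0.0719  0.013 ]
 [ 0.6188 -0.1235  0.013 ]]
[[ 0.6211 -0.0134  0.013 ]
 [ 0.6186 -0.0698  0.013 ]
 [ 0.619  -0.1217  0.013 ]] [[ 0.4437 -0.1626  0.006 ]
 [ 0.4559 -0.3338  0.006 ]]
```

```bash
python3 - <<'E'
from h import *
w=shot('wrist');f=1.5625;w['pose']=np.load('w5pose.npy')
print(world(w,np.array([(126,198),(185,201),(238,199)])/f,.013).round(4))
for n,p,z in [('fix ledge',(396.5,190.5),.115),('sl ledge',(398.5,223),.115),('grip',(449.5,377),.07)]: print(n,world(w,np.array(p)/f,z)[0].round(4))
# crop: scale 2.6 from (215,40)
q=lambda x,y:(np.array([x,y])/2.6+[215,40])
for n,p,z in [('fix ledge L',q(40,211),.115),('fix ledge R',q(154,205),.115),('sl ledge L',q(47,265),.115),('sl ledge R',q(159,259),.115),('grip far',q(187,476),.07),('grip near',q(188,562),.07)]: print(n,world(w,p,z)[0].round(4))
t=shot('top');go([.46,-.32,.2],-87)
crop(t,330,190,390,260,8,'t2.png')
w=shot('wrist');cv2.imwrite('pics/w6.png',cv2.resize(w['image'],(800,600),interpolation=cv2.INTER_CUBIC))
E
```

```text
[[ 0.6239 -0.0131  0.013 ]
 [ 0.6205 -0.0709  0.013 ]
 [ 0.6221 -0.1224  0.013 ]]
fix ledge [ 0.6391 -0.2735  0.115 ]
sl ledge [ 0.615 -0.275  0.115]
grip [ 0.4661 -0.3222  0.07  ]
fix ledge L [ 0.6399 -0.2465  0.115 ]
fix ledge R [ 0.6427 -0.297   0.115 ]
sl ledge L [ 0.6159 -0.2492  0.115 ]
sl ledge R [ 0.6188 -0.2997  0.115 ]
grip far [ 0.4944 -0.3202  0.07  ]
grip near [ 0.442  -0.3224  0.07  ]
d tool [-0.1238  0.0409  0.115 ] rz -0.0534 or -0.0534 t 13.7 F [ 0.5  0.  -0.7] w 0.0696 q7 -0.84
```

```bash
python3 steer.py '[[0,0,-0.0534,0,0,0,0.045],[0,0,0,-0.04,0.01,0.03,0.045],[0,0,0,-0.04,0.015,0.04,0.045],[0,0,0,-0.03,0.01,0.04,0.045],[0,0,0,-0.01,0,0.03,0.045],[0,0,0,0,0,0,0.045],[0,0,0,0,0,0,0.045]]' 15
python3 - <<'E'
from h import *
go([.4665,-.319,.051],-87)
w=shot('wrist');print(pix(w,[[.4665,-.319,.07],[.4415,-.3203,.07],[.4915,-.3177,.07]]).round())
cv2.imwrite('pics/w7.png',w['image'])
E
```

```text
time: 14.45
position: [0.474, -0.3178, 0.1832]
tool_rot: [-0.0, 1.0, 0.026, 0.0]
contact_force: [0.7, -0.6, 0.8]
width: 0.0446
grip_force: 0.0
d tool [-0.0077  0.0008  0.1322] rz 0.0003 or 0.0003 t 14.4 F [ 0.7 -0.6  0.8] w 0.0446 q7 -0.6
[[258. 193.]
 [258. 217.]
 [258. 167.]]
```

View pics/w7.png

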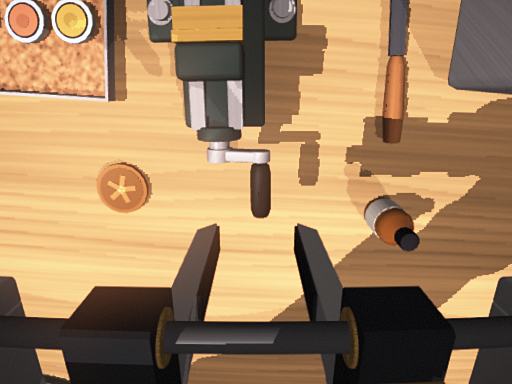

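```bash
python3 steer.py '[[0,0,0,-0.0077,0.0018,0.03,0.045],[0,0,0,0,0,0.04,0.045],[0,0,0,0,0,0.04,0.045],[0,0,0,0,0,0.0222,0.045],[0,0,0,0,0,0,0.01],[0,0,0,0,0,0,0.01],[0,0,0,0,0,0,0.01],[0,0,0,0,0,0,0.01]]' 20
python3 - <<'E'
from h import *
go([.4665,-.320,.051],-87)
E
```

```text
time: 15.3
position: [0.4668, -0.3211, 0.0516]
tool_rot: [0.001, 1.0, 0.026, 0.001]
contact_force: [0.9, -6.8, -0.1]
width: 0.0174
grip_force: 20.0
d tool [-0.0003 -0.0011  0.0006] rz 0.0004 or 0.0004 t 15.3 F [ 0.9 -6.8 -0.1] w 0.0174 q7 -0.45
```

```bash
python3 steer.py '[[0,0,0,0,-0.0009,-0.0117,0.01],[0,0,0,0,-0.0054,-0.0106,0.01],[0,0,0,0,-0.0084,-0.0084,0.01],[0,0,0,0,-0.0106,-0.0054,0.01],[0,0,0,0,-0.0117,-0.0019,0.01],[0,0,0,0,0,0,0.01]]'
python3 - <<'E'
from h import *
go([.4665,-.2835,.089],-87)
E
```

```text
time: 15.9
position: [0.464, -0.2807, 0.0879]
tool_rot: [-0.001, 1.0, 0.027, -0.0]
contact_force: [2.2, -0.1, -14.1]
width: 0.0171
grip_force: 20.0
d tool [ 0.0023  0.0029 -0.0011] rz 0.0025 or 0.0025 t 15.9 F [  2.2  -0.1 -14.1] w 0.0171 q7 -0.55
```

```bash
python3 steer.py '[[0,0,0,0,-0.0117,0.0034,0.01],[0,0,0,0,-0.0106,0.0054,0.01],[0,0,0,0,-0.0084,0.0084,0.01],[0,0,0,0,-0.0054,0.0106,0.01],[0,0,0,0,-0.0019,0.0117,0.01],[0,0,0,0,0,0,0.01]]'
python3 - <<'E'
from h import *
go([.4665,-.2455,.051],-87)
E
python3 steer.py '[[0,0,0,0,0.0019,0.0117,0.01],[0,0,0,0,0.0054,0.0106,0.01],[0,0,0,0,0.0084,0.0084,0.01],[0,0,0,0,0.0106,0.0054,0.01],[0,0,0,0,0.0117,0.0019,0.01],[0,0,0,0,0,0,0.01]]'
python3 - <<'E'
from h import *
go([.4665,-.2835,.013],-87)
E
```

```text
time: 16.5
position: [0.4618, -0.2468, 0.0482]
tool_rot: [0.001, 1.0, 0.026, 0.0]
contact_force: [-0.9, -6.0, -3.5]
width: 0.0175
grip_force: 20.0
d tool [ 0.0048 -0.001  -0.0028] rz -0.001 or -0.001 t 16.5 F [-0.9 -6.  -3.5] w 0.0175 q7 -0.56
time: 17.1
position: [0.4645, -0.2858, 0.011]
tool_rot: [0.001, 1.0, 0.025, 0.001]
contact_force: [0.4, -2.9, 1.4]
width: 0.0172
grip_force: 20.0
d tool [ 0.0022 -0.0021 -0.002 ] rz -0.0018 or -0.0018 t 17.1 F [ 0.4 -2.9  1.4] w 0.0172 q7 -0.45
```

```bash
python3 steer.py '[[0,0,0,0,0.0122,-0.0019,0.01],[0,0,0,0,0.0106,-0.0054,0.01],[0,0,0,0,0.0084,-0.0084,0.01],[0,0,0,0,0.0054,-0.0106,0.01],[0,0,0,0,0.0019,-0.0117,0.01],[0,0,0,0,0,0,0.01]]'
python3 steer.py '[[0,0,0,0,-0.0019,-0.0117,0.01],[0,0,0,0,-0.0054,-0.0106,0.01],[0,0,0,0,-0.0084,-0.0084,0.01],[0,0,0,0,-0.0106,-0.0054,0.01],[0,0,0,0,-0.0117,-0.0019,0.01],[0,0,0,0,0,0,0.01]]'
python3 steer.py '[[0,0,0,0,-0.0117,0.0019,0.01],[0,0,0,0,-0.0106,0.0054,0.01],[0,0,0,0,-0.0084,0.0084,0.01],[0,0,0,0,-0.0054,0.0106,0.01],[0,0,0,0,-0.0019,0.0117,0.01],[0,0,0,0,0,0,0.01]]'
python3 steer.py '[[0,0,0,0,0.0019,0.0117,0.01],[0,0,0,0,0.0054,0.0106,0.01],[0,0,0,0,0.0084,0.0084,0.01],[0,0,0,0,0.0106,0.0054,0.01],[0,0,0,0,0.0117,0.0019,0.01],[0,0,0,0,0,0,0.01],[0,0,0,0,0.0117,-0.0019,0.01],[0,0,0,0,0.0106,-0.0054,0.01]]'
```

```text
time: 17.7
position: [0.4667, -0.3227, 0.0504]
tool_rot: [0.0, 1.0, 0.026, 0.001]
contact_force: [2.4, -1.7, 2.2]
width: 0.0173
grip_force: 20.0
time: 18.3
position: [0.4639, -0.2821, 0.0868]
tool_rot: [-0.001, 1.0, 0.027, -0.0]
contact_force: [-0.5, 3.1, 6.6]
width: 0.0175
grip_force: 20.1
time: 18.9
position: [0.4619, -0.2467, 0.0472]
tool_rot: [0.001, 1.0, 0.026, -0.0]
contact_force: [4.2, -5.1, -3.2]
width: 0.0174
grip_force: 20.0
time: 19.7
position: [0.4652, -0.3052, 0.0167]
tool_rot: [-0.001, 1.0, 0.027, -0.0]
contact_force: [6.7, 5.5, -0.0]
width: 0.0172
grip_force: 20.0
```

```bash
python3 steer.py '[[0,0,0,0,0,0,0.01],[0,0,0,0,0,0,0.045],[0,0,0,0,0,0,0.045],[0,0,0,0,0,-0.03,0.05],[0,0,0,0,0,-0.05,0.06],[0,0,0,-0.015,-0.03,-0.05,0.075],[0,0,0,-0.01,-0.05,0,0.075],[0,0,0,0,-0.05,0,0.075]]' 40
python3 steer.py '[[0,0,0,0,-0.015,0,0.075],[0,0,0,0,0,0,0.075],[0,0,0,0,0,0,0.075]]'
python3 - <<'E'
from h import *
w=shot('wrist');cv2.imwrite('pics/w8.png',w['image'])
g=cv2.cvtColor(w['image'],cv2.COLOR_BGR2GRAY)
C=cv2.HoughCircles(g,cv2.HOUGH_GRADIENT,1,40,param1=100,param2=30,minRadius=22,maxRadius=45);print(C);print(pix(w,[.446,-.16,.006]));go([.446,-.16,.003],-87)
E
```

```text
time: 20.5
position: [0.4375, -0.195, 0.1398]
tool_rot: [-0.0, 1.0, 0.025, 0.0]
contact_force: [1.8, 0.5, -0.3]
width: 0.0692
grip_force: 0.0
time: 20.8
position: [0.4379, -0.1809, 0.1395]
tool_rot: [0.0, 1.0, 0.027, 0.0]
contact_force: [-0.2, 0.8, 0.4]
width: 0.0751
grip_force: 0.0
[[[238.5 169.5  31.5]]]
[[236.84864833 170.26618862]]
d tool [ 0.0093 -0.0213  0.1366] rz -0.0005 or -0.0005 t 20.9 F [ 0.8 -0.5  0.7] w 0.0748 q7 -0.84
```

View pics/w8.png

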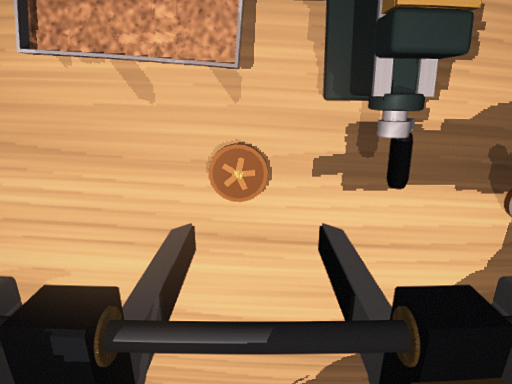

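```bash
python3 steer.py '[[0,0,0,0.0078,-0.02,0.03,0.075],[0,0,0,0,0,0.05,0.075],[0,0,0,0,0,0.04,0.075],[0,0,0,0,0,0.0166,0.075],[0,0,0,0,0,0,0.04],[0,0,0,0,0,0,0.04],[0,0,0,0,0,0,0.04],[0,0,0,0,0,0,0.04]]' 40
python3 steer.py '[[0,0,0,0,0,0,0.04],[0,0,0,0,0,-0.03,0.04],[0,0,0,0,0,-0.05,0.04],[0,0,0,0,0,-0.05,0.04],[0,0,0,0,0,-0.04,0.04],[0,0,0,0,0,0,0.04],[0,0,0,0,0,0,0.04]]'
python3 - <<'E'
from h import *
w=shot('wrist');cv2.imwrite('pics/w9.png',cv2.resize(w['image'],(800,600),interpolation=cv2.INTER_CUBIC));go([.626,-.275,.17],-87)
s,M=st();print(s['position'])
E
```

```text
time: 21.65
position: [0.4446, -0.1614, 0.003]
tool_rot: [0.0, 1.0, 0.026, 0.0]
contact_force: [-0.1, -0.2, -1.4]
width: 0.0582
grip_force: 40.0
time: 22.35
position: [0.4452, -0.1595, 0.1733]
tool_rot: [-0.0, 1.0, 0.027, 0.001]
contact_force: [0.5, 0.7, -2.5]
width: 0.0584
grip_force: 40.0
d tool [0.1751 0.1248 0.0026] rz 0.001 or 0.001 t 22.4 F [-0.2  0.8 -2.3] w 0.0578 q7 -0.95
[ 0.44453521 -0.15968733  0.1725776 ]
```

View pics/w9.png

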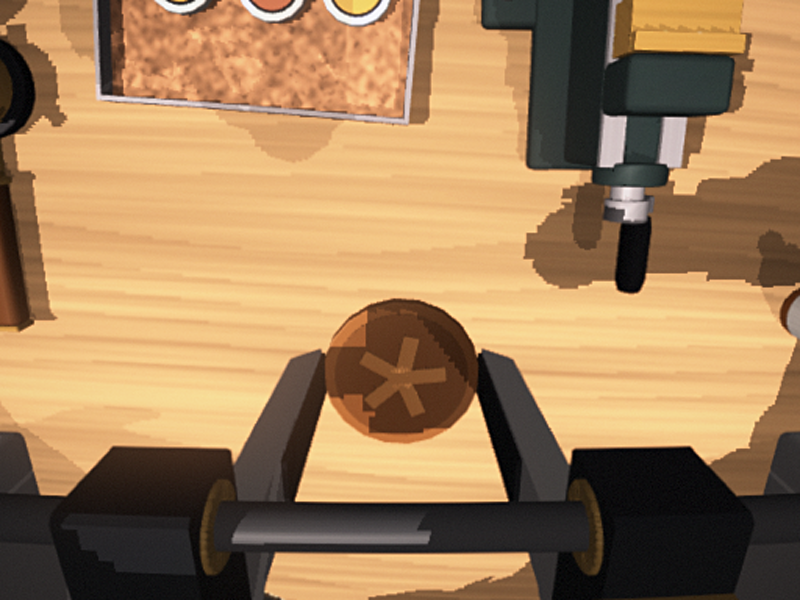

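```bash
python3 - <<'E'
from h import *
w=shot('wrist');s,M=st();m=world(w,np.array([402,371])/1.5625,s['position'][2]+.003)[0];print('medal in tool',M.T@(m-s['position']))
e=world(w,np.array([[402,299],[402,442]])/1.5625,s['position'][2]+.003);print(np.linalg.norm(e[0]-e[1]),M.T@(e.mean(0)-s['position']))
E
python3 steer.py '[[0,0,0,0.035,0.01,0,0.04],[0,0,0,0.035,0.03,0,0.04],[0,0,0,0.035,0.03,0,0.04],[0,0,0,0.035,0.03,0,0.04],[0,0,0,0.035,0.025,0,0.04],[0,0,0,0,0,0,0.04],[0,0,0,0,0,0,0.04],[0,0,0,0,0,0,0.04]]'
python3 - <<'E'
from h import *
w=shot('wrist');cv2.imwrite('pics/w10.png',cv2.resize(w['image'],(800,600),interpolation=cv2.INTER_CUBIC));np.save('w10.npy',w['pose']);go([.626,-.275,.118],-87)
E
```

```text
medal in tool [ 0.00080107 -0.00053142 -0.0030009 ]
0.060499496269272424 [-0.0004693  -0.00052872 -0.00299966]
time: 23.25
position: [0.6239, -0.2758, 0.1718]
tool_rot: [-0.0, 1.0, 0.025, -0.001]
contact_force: [-0.1, -0.0, -0.8]
width: 0.0584
grip_force: 40.0
d tool [ 0.0018 -0.0003  0.0544] rz -0.0008 or -0.0008 t 23.3 F [-0.2 -0.3 -1.2] w 0.0585 q7 -0.73
```

View pics/w10.png

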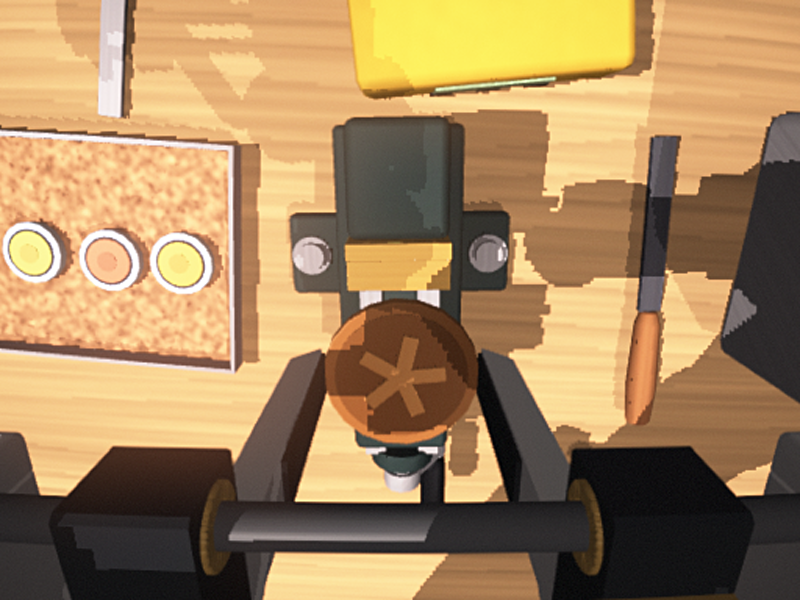

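```bash
python3 - <<'E'
from h import *
w=shot('wrist');w['pose']=np.load('w10.npy')
e=world(w,np.array([[346,291],[452,291],[399,291]])/1.5625,.115);print(e)
print(world(w,np.array([[346,244],[452,242]])/1.5625,.12))
d=np.array([np.cos(.052),np.sin(.052),0]);print('rest',e[2]-.014*d)
print(world(w,np.array([(34,251),(109,260),(182,263)])/1.5625,.013))
E
```

```text
[[ 0.63741705 -0.24751525  0.115     ]
 [ 0.64007983 -0.29921268  0.115     ]
 [ 0.63874711 -0.27337093  0.115     ]]
[[ 0.66172078 -0.2475551   0.12      ]
 [ 0.66518741 -0.29673082  0.12      ]]
rest [ 0.62476603 -0.27409861  0.115     ]
[[ 0.62505882 -0.01475843  0.013     ]
 [ 0.62099785 -0.0699884   0.013     ]
 [ 0.62130052 -0.12254913  0.013     ]]
```

```bash
python3 steer.py '[[0,0,0,-0.003,-0.0007,0.02,0.04],[0,0,0,0,0,0.02,0.04],[0,0,0,0,0,0.01,0.04],[0,0,0,0,0,0.004,0.04],[0,0,0,0,0,0,0.04],[0,0,0,0,0,0,0.04]]'
python3 - <<'E'
from h import *
go([.621,-.2745,.118],-87)
E
```

```text
time: 23.95
position: [0.6226, -0.2754, 0.12]
tool_rot: [0.001, 1.0, 0.026, 0.0]
contact_force: [0.0, -0.6, -0.2]
width: 0.0586
grip_force: 40.0
d tool [-0.0016 -0.001   0.002 ] rz -0.0002 or -0.0002 t 23.9 F [ 0.  -0.6 -0.2] w 0.0586 q7 -0.7
```

```bash
python3 steer.py '[[0,0,0,-0.0016,-0.001,0.0012,0.04],[0,0,0,0,0,0.0008,0.04],[0,0,0,0,0,0.0005,0.04],[0,0,0,0,0,0,0.04],[0,0,0,0,0,0,0.04]]'
python3 - <<'E'
from h import *
go([.621,-.2745,.118],-87)
E
```

```text
time: 24.45
position: [0.6207, -0.2744, 0.1175]
tool_rot: [0.0, 1.0, 0.026, 0.0]
contact_force: [-4.0, 2.9, 7.9]
width: 0.0586
grip_force: 40.0
d tool [ 0.0003  0.0002 -0.0005] rz -0.0003 or -0.0003 t 24.4 F [-4.   2.9  7.9] w 0.0586 q7 -0.69
```

```bash
python3 steer.py '[[0,0,0,0,0,0,0.085],[0,0,0,0,0,0,0.085],[0,0,0,0,0,0,0.085],[0,0,0,0,0,-0.03,0.085],[0,0,0,0,0,-0.05,0.085],[0,0,0,-0.03,0,-0.02,0.07],[0,0,0,-0.045,0.01,0,0.045],[0,0,0,-0.045,0.013,0,0.045]]'
python3 steer.py '[[0,0,0,-0.03,0,0,0.045],[0,0,0,0,0,0,0.045],[0,0,0,0,0,0,0.045],[0,0,0,0,0,0,0.045]]'
python3 - <<'E'
from h import *
w=shot('wrist');cv2.imwrite('pics/w11.png',cv2.resize(w['image'],(800,600),interpolation=cv2.INTER_CUBIC));np.save('w11.npy',w['pose']);go([.4655,-.306,.0185],-87)
E
```

```text
time: 25.25
position: [0.5011, -0.3035, 0.217]
tool_rot: [0.001, 1.0, 0.027, 0.0]
contact_force: [-0.2, -1.9, -0.2]
width: 0.0643
grip_force: 0.0
time: 25.65
position: [0.4731, -0.3047, 0.2168]
tool_rot: [0.001, 1.0, 0.027, 0.0]
contact_force: [0.2, 0.5, 0.9]
width: 0.0449
grip_force: 0.0
d tool [-0.0076  0.0006  0.1982] rz 0.001 or 0.001 t 25.7 F [-0.5  0.6 -0.4] w 0.045 q7 -0.66
```

View pics/w11.png

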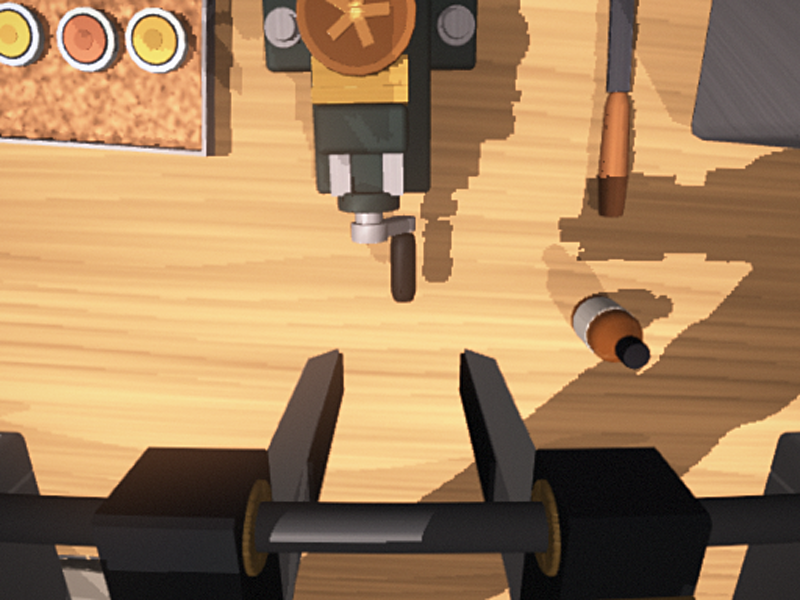

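```bash
python3 steer.py '[[0,0,0,-0.0076,0.0008,0.04,0.045],[0,0,0,0,0,0.05,0.045],[0,0,0,0,0,0.05,0.045],[0,0,0,0,0,0.035,0.045],[0,0,0,0,0,0.018,0.045],[0,0,0,0,0,0.0052,0.045],[0,0,0,0,0,0,0.045],[0,0,0,0,0,0,0.045]]' 25
python3 steer.py '[[0,0,0,0,0,0,0.01],[0,0,0,0,0,0,0.01],[0,0,0,0,0,0,0.01],[0,0,0,0,0,0,0.01]]'
python3 steer.py '[[0,0,0,0,-0.0106,0.0054,0.01],[0,0,0,0,-0.0117,0.0019,0.01],[0,0,0,0,0,0,0.01]]'
```

```text
time: 26.5
position: [0.4652, -0.3068, 0.0193]
tool_rot: [0.001, 1.0, 0.026, 0.0]
contact_force: [-1.8, 0.2, 0.4]
width: 0.0448
grip_force: 0.0
time: 26.9
position: [0.4647, -0.3065, 0.0188]
tool_rot: [0.001, 1.0, 0.026, 0.0]
contact_force: [0.2, -0.9, -1.1]
width: 0.0171
grip_force: 25.0
time: 27.2
position: [0.4636, -0.2824, 0.0113]
tool_rot: [-0.0, 1.0, 0.027, 0.0]
contact_force: [-4.0, -0.2, 13.1]
width: 0.0172
grip_force: 25.0
```

```bash
python3 steer.py '[[0,0,0,0,-0.0117,-0.0034,0.01],[0,0,0,0,-0.0106,-0.0054,0.01],[0,0,0,0,-0.0084,-0.0084,0.01],[0,0,0,0,-0.0054,-0.0106,0.01],[0,0,0,0,-0.0019,-0.0117,0.01],[0,0,0,0,0,0,0.01]]'
python3 steer.py '[[0,0,0,0,0.0019,-0.0117,0.01],[0,0,0,0,0.0054,-0.0106,0.01],[0,0,0,0,0.0084,-0.0084,0.01],[0,0,0,0,0.0106,-0.0054,0.01],[0,0,0,0,0.0117,-0.0019,0.01],[0,0,0,0,0,0,0.01]]'
python3 steer.py '[[0,0,0,0,0.0117,0.0019,0.01],[0,0,0,0,0.0106,0.0054,0.01],[0,0,0,0,0.0084,0.0084,0.01],[0,0,0,0,0.0054,0.0106,0.01],[0,0,0,0,0.0019,0.0117,0.01],[0,0,0,0,0,0,0.01]]'
python3 steer.py '[[0,0,0,0,-0.0019,0.0117,0.01],[0,0,0,0,-0.0054,0.0106,0.01],[0,0,0,0,-0.0084,0.0084,0.01],[0,0,0,0,-0.0106,0.0054,0.01],[0,0,0,0,-0.0117,0.0019,0.01],[0,0,0,0,0,0,0.01]]'
```

```text
time: 27.8
position: [0.4613, -0.2467, 0.0518]
tool_rot: [0.001, 1.0, 0.026, 0.0]
contact_force: [-3.0, -8.0, 2.0]
width: 0.0174
grip_force: 25.0
time: 28.4
position: [0.4635, -0.2847, 0.0886]
tool_rot: [0.001, 1.0, 0.026, 0.0]
contact_force: [3.5, -1.9, -11.8]
width: 0.0171
grip_force: 25.0
time: 29.0
position: [0.4655, -0.3225, 0.0491]
tool_rot: [0.001, 1.0, 0.026, -0.0]
contact_force: [4.0, -5.3, -3.7]
width: 0.0173
grip_force: 25.0
time: 29.6
position: [0.4633, -0.2817, 0.0119]
tool_rot: [-0.001, 1.0, 0.027, -0.0]
contact_force: [0.2, 2.2, 5.5]
width: 0.0175
grip_force: 25.0
```

```bash
python3 steer.py '[[0,0,0,0,-0.0112,-0.0019,0.01],[0,0,0,0,-0.0106,-0.0054,0.01],[0,0,0,0,-0.0084,-0.0084,0.01],[0,0,0,0,-0.0054,-0.0106,0.01],[0,0,0,0,0,0,0.01]]'
python3 steer.py '[[0,0,0,0,-0.0019,-0.0117,0.01],[0,0,0,0,0,0,0.01],[0,0,0,0,0,0,0.01]]'
python3 steer.py '[[0,0,0,0,0.0004,-0.006,0.01],[0,0,0,0,0,0,0.01]]'
python3 steer.py '[[0,0,0,0,0.0014,-0.0057,0.01],[0,0,0,0,0,0,0.01],[0,0,0,0,0,0,0.01]]'
```

```text
time: 30.1
position: [0.4613, -0.2481, 0.0395]
tool_rot: [0.001, 1.0, 0.026, 0.0]
contact_force: [-1.8, -5.2, 4.5]
width: 0.0171
grip_force: 25.0
time: 30.4
position: [0.461, -0.2467, 0.0505]
tool_rot: [0.001, 1.0, 0.026, -0.0]
contact_force: [0.0, -5.3, 0.6]
width: 0.0174
grip_force: 25.0
time: 30.6
position: [0.4611, -0.2472, 0.0566]
tool_rot: [0.001, 1.0, 0.026, -0.0]
contact_force: [0.1, -6.7, 0.6]
width: 0.0174
grip_force: 25.0
time: 30.9
position: [0.4612, -0.2486, 0.062]
tool_rot: [0.001, 1.0, 0.026, -0.0]
contact_force: [0.0, -6.7, -0.9]
width: 0.017
grip_force: 25.0
```

```bash
python3 steer.py '[[0,0,0,0,0.0023,-0.0055,0.01],[0,0,0,0,0,0,0.01]]'
python3 steer.py '[[0,0,0,0,0.0031,-0.0051,0.01],[0,0,0,0,0,0,0.01],[0,0,0,0,0,0,0.01]]'
```

```text
time: 31.1
position: [0.4613, -0.251, 0.0678]
tool_rot: [0.001, 1.0, 0.026, -0.0]
contact_force: [1.3, -5.8, -1.9]
width: 0.017
grip_force: 25.0
time: 31.4
position: [0.4614, -0.2539, 0.0725]
tool_rot: [0.001, 1.0, 0.026, -0.0]
contact_force: [1.2, -6.7, -3.5]
width: 0.0174
grip_force: 25.0
```

```bash
python3 steer.py '[[0,0,0,0,0.0039,-0.0045,0.01]]'; python3 steer.py '[[0,0,0,0,0,0,0.01],[0,0,0,0,0,0,0.01]]'
python3 - <<'E'
from h import *
w=shot('wrist');s,M=st();np.save('w12.npy',w['pose']);crop(w,100,0,412,240,2.5,'w12.png')
E
```

```text
time: 31.5
position: [0.4616, -0.2568, 0.0765]
tool_rot: [0.0, 1.0, 0.026, -0.001]
contact_force: [4.1, -5.0, -11.0]
width: 0.0171
grip_force: 25.0
time: 31.7
position: [0.4617, -0.2576, 0.077]
tool_rot: [0.001, 1.0, 0.026, -0.0]
contact_force: [2.1, -5.5, -4.6]
width: 0.0175
grip_force: 25.0
```

View pics/w12.png

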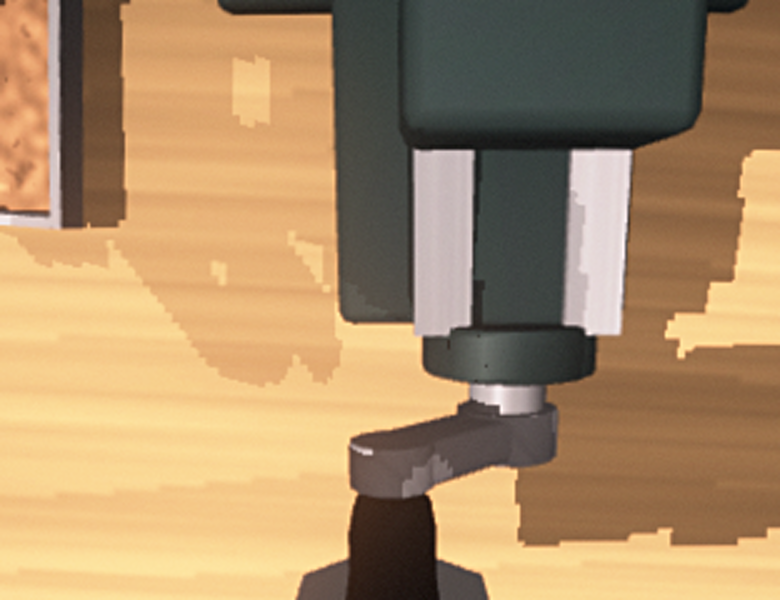

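```bash
python3 steer.py '[[0,0,0,0,0,0,0.04],[0,0,0,0,0,0,0.045],[0,0,0,0,0,0,0.045],[0,0,0,0,0,-0.04,0.045],[0,0,0,0,0,-0.05,0.06],[0,0,0,0,0,-0.05,0.06],[0,0,0,0.02,0,-0.05,0.06],[0,0,0,0.03,0,-0.02,0.06]]'
python3 steer.py '[[0,0,0,0,0,0,0.06],[0,0,0,0,0,0,0.06],[0,0,0,0,0,0,0.06]]'
python3 - <<'E'
from h import *
w=shot('wrist');cv2.imwrite('pics/w13.png',w['image'])
p=pix(w,[.6250,-.2745,.121])[0];print('pred',p)
g=cv2.cvtColor(w['image'],cv2.COLOR_BGR2GRAY)
C=cv2.HoughCircles(g,cv2.HOUGH_GRADIENT,1,30,param1=100,param2=25,minRadius=20,maxRadius=50);print(C)
for c in C[0]: print(world(w,c[:2],.121))
# medal colour mask
h=cv2.cvtColor(w['image'],cv2.COLOR_BGR2HSV);x,y=p.astype(int);print(h[max(y-40,0):y+45:6,x])
t=shot('top');q=pix(t,[.625,-.2745,.121])[0];print(q)
E
```

```text
time: 32.55
position: [0.5109, -0.2555, 0.2881]
tool_rot: [-0.0, 1.0, 0.026, 0.002]
contact_force: [1.0, -0.2, -0.3]
width: 0.0604
grip_force: 0.0
time: 32.85
position: [0.5094, -0.255, 0.2831]
tool_rot: [0.0, 1.0, 0.026, -0.001]
contact_force: [0.4, -0.4, -0.4]
width: 0.0602
grip_force: 0.0
pred [282.98264745  60.54593641]
[[[103.5  51.5  49.4]
  [151.5  67.5  49.4]
  [ 89.5  86.5  33.8]
  [281.5  56.5  29.4]
  [147.5  36.5  35. ]
  [120.5  81.5  31.6]
  [ 74.5  60.5  27.2]]]
[[ 0.6262242  -0.09440502  0.121     ]]
[[ 0.61239223 -0.14295756  0.121     ]]
[[ 0.59165003 -0.07739477  0.121     ]]
[[ 0.62872954 -0.27276038  0.121     ]]
[[ 0.64158373 -0.13966735  0.121     ]]
[[ 0.59764507 -0.11044359  0.121     ]]
[[ 0.61686367 -0.06347712  0.121     ]]
[[ 19 157 247]
 [ 19 157 236]
 [ 12 173 168]
 [ 11 172 157]
 [ 13 168 191]
 [ 14 159 231]
 [ 21 123 236]
 [ 21 133 235]
 [ 14 159 215]
 [ 11 173 155]
 [ 12 174 158]
 [ 12 173 183]
 [ 19 155 236]
 [ 16 163 164]
 [ 42  17  75]]
[348.71174024 194.74955985]
```

```bash
python3 steer.py '[[0,0,0.05,0,-0.04,0,0.06],[0,0,0,0,-0.048,0,0.06],[0,0,0,-0.01,-0.048,0,0.06],[0,0,0,-0.01,-0.048,0,0.06],[0,0,0,-0.01,-0.048,0,0.06],[0,0,0,-0.015,-0.048,0.02,0.06],[0,0,0,-0.015,-0.048,0.02,0.06],[0,0,0,-0.01,-0.048,0.02,0.06]]'
python3 steer.py '[[0,0,0,0,-0.003,0,0.06],[0,0,0,0,0,0,0.06],[0,0,0,0,0,0,0.06],[0,0,0,0,0,0,0.06]]'
python3 - <<'E'
from h import *
w=shot('wrist');cv2.imwrite('pics/w14.png',w['image'])
go([.434,.124,.005],-90)
print('pred lens',pix(w,[[.554,.126,.012],[.554,.126,.036],[.494,.125,.02],[.395,.123,.02]]))
g=cv2.cvtColor(w['image'],cv2.COLOR_BGR2GRAY)
for r in ((15,28),(28,50)):
    C=cv2.HoughCircles(g,cv2.HOUGH_GRADIENT,1,30,param1=100,param2=25,minRadius=r[0],maxRadius=r[1]);print(C)
h=cv2.cvtColor(w['image'],cv2.COLOR_BGR2HSV)
for row in (120,140,160,180,200,220): print(row,[tuple(h[row,c]) for c in range(226,296,7)])
t=shot('top');crop(t,0,0,512,384,1,'t3.png')
E
```

```text
time: 33.75
position: [0.4526, 0.052, 0.2337]
tool_rot: [-0.002, 1.0, 0.0, 0.0]
contact_force: [0.3, 1.2, 0.7]
width: 0.0601
grip_force: 0.0
time: 34.15
position: [0.4544, 0.052, 0.2344]
tool_rot: [0.001, 1.0, -0.001, 0.0]
contact_force: [-0.4, -0.6, -0.3]
width: 0.0601
grip_force: 0.0
d tool [-0.0208 -0.0723  0.2293] rz -0.0024 or -0.0024 t 34.2 F [-0.6 -0.6 -0.1] w 0.0599 q7 -1.82
pred lens [[194.48615481  79.15800643]
 [190.55137969  78.34500364]
 [196.62273165 130.58105759]
 [202.29308316 207.50613855]]
[[[185.5  76.5  20.7]
  [404.5  23.5  23. ]
  [360.5  17.5  17.4]
  [317.5  14.5  18.5]
  [405.5  62.5  18.5]]]
[[[352.5  43.5  42.7]
  [390.5  25.5  42.7]
  [315.5  39.5  33.8]
  [198.5  75.5  29.4]
  [299.5  10.5  29.4]]]
120 [(np.uint8(17), np.uint8(123), np.uint8(232)), (np.uint8(16), np.uint8(124), np.uint8(234)), (np.uint8(16), np.uint8(122), np.uint8(235)), (np.uint8(16), np.uint8(123), np.uint8(234)), (np.uint8(16), np.uint8(121), np.uint8(234)), (np.uint8(16), np.uint8(120), np.uint8(235)), (np.uint8(16), np.uint8(124), np.uint8(235)), (np.uint8(17), np.uint8(120), np.uin
[... 1726 characters left out ...]
43)), (np.uint8(18), np.uint8(112), np.uint8(244)), (np.uint8(18), np.uint8(112), np.uint8(244)), (np.uint8(18), np.uint8(115), np.uint8(243)), (np.uint8(18), np.uint8(114), np.uint8(243)), (np.uint8(18), np.uint8(114), np.uint8(243))]
220 [(np.uint8(17), np.uint8(120), np.uint8(238)), (np.uint8(17), np.uint8(116), np.uint8(240)), (np.uint8(17), np.uint8(118), np.uint8(239)), (np.uint8(17), np.uint8(116), np.uint8(241)), (np.uint8(18), np.uint8(115), np.uint8(241)), (np.uint8(17), np.uint8(115), np.uint8(242)), (np.uint8(17), np.uint8(117), np.uint8(242)), (np.uint8(17), np.uint8(116), np.uint8(242)), (np.uint8(18), np.uint8(115), np.uint8(242)), (np.uint8(17), np.uint8(116), np.uint8(242))]
```

```bash
python3 steer.py '[[0,0,0,0,-0.036,0,0.05],[0,0,0,0,-0.036,0.01,0.05],[0,0,0,0,0,0,0.05],[0,0,0,0,0,0,0.05],[0,0,0,0,0,0,0.05]]'
cat > lens.py <<'E'
from h import *
w=shot('wrist');cv2.imwrite('pics/w15.png',w['image'])
s,M=st();print('tcp',s['position'])
h=cv2.cvtColor(w['image'],cv2.COLOR_BGR2HSV)
rows={}
for row in range(50,250,8):
    m=h[row,180:330];d=(m[:,2]<150);ix=np.flatnonzero(d)+180
    if len(ix): 
        runs=np.split(ix,np.flatnonzero(np.diff(ix)>1)+1);print(row,[(r[0],r[-1]) for r in runs if len(r)>3])
g=cv2.cvtColor(w['image'],cv2.COLOR_BGR2GRAY)
for r in ((15,28),(28,45)):
    C=cv2.HoughCircles(g,cv2.HOUGH_GRADIENT,1,15,param1=100,param2=22,minRadius=r[0],maxRadius=r[1])
    for c in C[0]:
        if abs(c[0]-256)<40 and c[1]<150: print(c,world(w,c[:2],.012)[0][:2],world(w,c[:2],.036)[0][:2])
print(pix(w,[[.554,.126,.012],[.434,.124,.022]]))
E
python3 lens.py
```

```text
time: 34.75
position: [0.4544, 0.1241, 0.2242]
tool_rot: [0.001, 1.0, -0.001, 0.0]
contact_force: [0.6, -0.4, 0.3]
width: 0.0499
grip_force: 0.0
tcp [0.45436772 0.12411756 0.22429793]
50 [(np.int64(236), np.int64(246)), (np.int64(258), np.int64(277))]
58 [(np.int64(229), np.int64(233)), (np.int64(270), np.int64(289))]
66 [(np.int64(225), np.int64(229)), (np.int64(275), np.int64(280))]
74 [(np.int64(224), np.int64(228)), (np.int64(276), np.int64(293))]
82 [(np.int64(224), np.int64(229)), (np.int64(275), np.int64(291))]
90 [(np.int64(228), np.int64(231)), (np.int64(274), np.int64(278)), (np.int64(280), np.int64(285)), (np.int64(291), np.int64(294))]
98 [(np.int64(237), np.int64(244)), (np.int64(260), np.int64(268))]
106 []
114 [(np.int64(258), np.int64(262))]
122 [(np.int64(258), np.int64(263))]
130 [(np.int64(262), np.int64(270))]
138 [(np.int64(245), np.int64(248)), (np.int64(253), np.int64(270))]
146 [(np.int64(253), np.int64(271))]
154 [(np.int64(254), np.int64(271))]
162 [(np.int64(254), np.int64(271))]
170 [(np.int64(182), np.int64(186)), (np.int64(246), np.int64(249)), (np.int64
[... 206 characters left out ...]
), np.int64(262))]
194 [(np.int64(247), np.int64(263)), (np.int64(265), np.int64(269))]
202 [(np.int64(247), np.int64(262))]
210 [(np.int64(180), np.int64(217)), (np.int64(247), np.int64(262))]
218 [(np.int64(180), np.int64(204))]
226 [(np.int64(180), np.int64(214)), (np.int64(299), np.int64(311))]
234 [(np.int64(180), np.int64(214)), (np.int64(298), np.int64(322))]
242 [(np.int64(187), np.int64(215)), (np.int64(298), np.int64(326))]
[251.5  74.5  20.7] [0.5582338  0.13018605] [0.55702776 0.12985455]
[250.5  75.5  31. ] [0.5571313  0.13134504] [0.55599265 0.13094268]
[266.5  77.5  30.8] [0.55489205 0.11288319] [0.55389031 0.11360951]
[[255.14300598  78.31617112]
 [257.02242161 180.75977259]]
```

```bash
python3 - <<'E'
from h import *
w=shot('wrist')
print(world(w,[[254.3,145],[254.6,202],[254.5,214]],.022).round(4),world(w,[[252,75.5]],.012).round(4))
g=cv2.cvtColor(w['image'],cv2.COLOR_BGR2HSV)
print(g[205:222,254,2],g[205:222,254,0]); print('col75',g[40:112,252,2]); print('row75',g[75,215:300,2])
print('shank',g[110,235:275,2],g[120,235:275,2])
E
```

```text
[[0.4779 0.1273 0.022 ]
 [0.4065 0.1272 0.022 ]
 [0.3905 0.1274 0.022 ]] [[0.5571 0.1298 0.012 ]]
[143 142 141 142 141 141 139 124 131 195 231 232 243 237 232 234 238] [11 11 11 11 11 11 11 11 14 17 18 18 17 16 15 16 16]
col75 [241 238 237 238 238 237 238 237 237 238 241 226 131  95 229 244 240 238
 238 239 240 240 240 240 238 239 239 239 239 239 239 239 239 239 240 239
 240 240 239 239 238 239 240 240 239 240 240 239 240 240 239 240 239 243
 250 176  80 194 247 173  82  69  70  66 111 249 247 241 241 241 241 241]
row75 [239 238 230 231 228 217 219 223 167  89  72  69  67 107 240 229 125 138
 243 243 239 240 239 240 239 240 239 239 239 239 240 239 239 239 240 240
 240 239 239 239 240 239 239 239 239 239 239 240 239 240 239 240 239 239
 240 243 249 189  74 167 245 103  49  55  56  58  69 121 145 143 144 144
 142 143 142 142 141 140 141 188 243 238 236 237 236]
shank [239 239 238 239 238 239 239 238 239 240 222 217 218 200 233 240 241 241
 239 237 238 244 204 125 145 149 148 141 156 246 241 239 238 238 239 239
 238 239 239 239] [235 236 236 215 211 211 209 208 211 214 217 218 214 186 234 242 242 241
 240 238 238 243 212 135 144 151 146 140 150 244 240 237 236 236 236 237
 237 237 237 237]
```

```bash
python3 steer.py '[[0,0,-0.014,-0.002,-0.0036,0.04,0.05],[0,0,0,0,0,0.05,0.05],[0,0,0,0,0,0.05,0.05],[0,0,0,0,0,0.05,0.05],[0,0,0,0,0,0.022,0.05],[0,0,0,0,0,0.0093,0.05],[0,0,0,0,0,0,0.05],[0,0,0,0,0,0,0.05]]' 60
python3 - <<'E'
from h import *
go([.4525,.1279,.003],-89.2)
E
python3 steer.py '[[0,0,0,0,0,0,0.01],[0,0,0,0,0,0,0.01],[0,0,0,0,0,0,0.01],[0,0,0,0,0,0,0.01],[0,0,0,0,0,0,0.01]]'
```

```text
time: 35.65
position: [0.4532, 0.1285, 0.0041]
tool_rot: [0.001, 1.0, 0.007, 0.001]
contact_force: [-0.2, 0.7, -0.1]
width: 0.0501
grip_force: 0.0
d tool [-0.0007  0.0006  0.0011] rz -0.0006 or -0.0006 t 35.6 F [-0.2  0.7 -0.1] w 0.0501 q7 -1.33
time: 36.15
position: [0.4523, 0.1285, 0.0029]
tool_rot: [0.001, 1.0, 0.007, 0.0]
contact_force: [-0.1, 0.2, 1.6]
width: 0.0192
grip_force: 59.9
```

```bash
python3 steer.py '[[0,0,0,0,0,-0.01,0.01],[0,0,0,0,0,-0.02,0.01],[0,0,0,0,0,-0.03,0.01],[0,0,0,0,0,-0.03,0.01],[0,0,0,0,0,-0.02,0.01],[0,0,0,0,0,0,0.01],[0,0,0,0,0,0,0.01],[0,0,0,0,0,0,0.01]]'
python3 - <<'E'
from h import *
w=shot('wrist');cv2.imwrite('pics/w16.png',w['image']);s,M=st();print(s['position'],s['ft_torque'],s['contact_force'])
z=s['position'][2]-.003
p=s['position']+M@np.array([.1047,0,0]);p[2]=z+.012
c=pix(w,p)[0];print('pred',c, 'R px', pix(w,p+[0,.034,0])[0]-c)
g=cv2.cvtColor(w['image'],cv2.COLOR_BGR2HSV)
cx,cy=c.astype(int)
print('row',g[cy,cx-55:cx+75,2]);print('col',cy-60,g[max(cy-60,0):cy+60,cx,2])
E
```

```text
time: 36.95
position: [0.4516, 0.1285, 0.112]
tool_rot: [0.002, 1.0, 0.007, -0.0]
contact_force: [-0.2, 0.7, -3.4]
width: 0.019
grip_force: 59.9
[0.45155411 0.12830661 0.11197715] [-0.01323313  0.3766574   0.04988016] [ 0.33423816 -0.31175179 -2.66149525]
pred [258.32624193  49.29632748] R px [-68.70808672  -0.63754407]
row [252 162  75  67  76 183 255 250 247 246 247 247 247 247 246 246 247 247
 247 247 247 247 247 247 247 247 247 247 246 247 247 247 247 247 247 247
 248 247 247 248 248 247 248 248 248 247 248 247 247 248 248 248 248 248
 248 248 248 248 248 248 248 248 248 247 247 248 248 247 247 248 248 247
 247 248 247 247 247 247 248 247 247 247 246 247 247 247 247 247 246 247
 246 247 247 247 247 246 247 246 246 246 246 246 246 246 250 255 173  55
  48  50 113 241 243 243 247 175  62  34  39  40  38  33  40 123 153 152
 148 150 146 151]
col -11 [245 245 245 245 246 245 245 246 245 246 246 245 246 246 246 246 246 246
 247 246 246 246 246 246 247 247 247 247 247 247 247 247 247 247 247 247
 247 247 247 247 247 247 247 247 247 247 247 248 248 248 248 248 247 248
 247 247 247 248 248 248 248 248 248 248 248 248 248 248 248 248 247 247
 247 247 248 247 247 247 247 247 247 247 248 248 247 248 248 248 240 234
 232 233 234 241 192 104  70  67  75 173 225 230 230 231 211 113  71  72
  74]
```

```bash
cat > fit.py <<'E'
from h import *
from scipy.optimize import least_squares
def fitlens(w,tcp,M,verbose=1):
    "lens origin in tool frame via bezel edge (z +12 mm, R 34 mm) radial scan"
    img=cv2.GaussianBlur(w['image'],(3,3),0);V=cv2.cvtColor(img,cv2.COLOR_BGR2HSV)[:,:,2].astype(float)
    pts=[]
    off=np.array([.1047,0])
    for it in range(2):
        pts=[]
        for a in np.radians(np.arange(-180,180,4)):
            rr=np.arange(.044,.026,-.0002)
            T=np.c_[off[0]+rr*np.cos(a),off[1]+rr*np.sin(a),np.full(len(rr),-.009)]
            q=pix(w,tcp+T@M.T)
            ok=(q[:,0]>1)&(q[:,0]<510)&(q[:,1]>1)&(q[:,1]<382)
            if not ok.all(): continue
            v=cv2.remap(V.astype(np.float32),q[:,0].astype(np.float32)[None],q[:,1].astype(np.float32)[None],cv2.INTER_LINEAR)[0]
            i=np.flatnonzero(v<105)
            if len(i) and i[0]>2: pts.append((T[i[0],0],T[i[0],1],np.degrees(a),rr[i[0]]))
        P=np.array(pts)
        r=least_squares(lambda c:np.hypot(P[:,0]-c[0],P[:,1]-c[1])-c[2],[*off,.034],loss='soft_l1',f_scale=.0007)
        off=r.x[:2]
    if verbose: print('n',len(P),'fit',r.x.round(4),'res',np.median(np.abs(r.fun)).round(5));print((P[:,3]*1000).round(1),P[:,2].astype(int))
    return r.x
if __name__=='__main__':
    w=shot('wrist');s,M=st();fitlens(w,s['position'],M)
E
python3 fit.py
```

```text
n 50 fit [0.1045 0.0002 0.033 ] res 4e-05
[32.  32.  32.2 33.2 33.  33.  33.4 33.4 33.  33.  33.  33.  33.  33.
 33.  33.  33.  33.2 33.2 33.  33.  33.  33.2 33.  32.8 32.4 32.4 32.8
 33.  33.  33.  33.2 33.2 33.  33.  33.2 33.4 33.2 33.2 32.8 33.  32.8
 33.  33.  33.2 33.  33.  33.2 33.  32. ] [-180 -176 -172 -168 -164 -160 -156 -152 -148 -144 -116 -112 -108 -104
 -100  -96  -92  -88  -84  -80  -76  -72  -68  -64  -59   59   64   68
   72   76   80   84   88   92   96  100  104  108  112  116  119  144
  148  152  156  160  164  168  172  176]
```

```bash
python3 - <<'E'
from fit import *
w=shot('wrist');tcp=st()[0]['position'];M=st()[1]
V=cv2.cvtColor(w['image'],cv2.COLOR_BGR2HSV)[:,:,2].astype(np.float32)
P=[]
for a in np.radians(np.r_[-110:-50:4,50:111:4]):
    rr=np.arange(.0315,.02,-.0002);T=np.c_[.1045+rr*np.cos(a),.0002+rr*np.sin(a),np.full(len(rr),-.033)]
    q=pix(w,tcp+T@M.T).astype(np.float32)
    if (q[:,1]<2).any(): continue
    v=cv2.remap(V,q[None,:,0],q[None,:,1],cv2.INTER_LINEAR)[0]
    d=np.flatnonzero(v<100)
    if not len(d): continue
    i=np.flatnonzero(v[d[0]:]>150)
    if len(i): P.append((np.degrees(a),rr[d[0]+i[0]]*1000))
print(np.round(P,1))
# handle width px in tool at z top of handle .022 -> tool -.019
for x in (.0,.02,.03,.035,.04):
    yy=np.arange(-.02,.02,.0005);q=pix(w,tcp+np.c_[np.full(80,x),yy,np.full(80,-.019)]@M.T).astype(np.float32)
    print(x,cv2.remap(V,q[None,:,0],q[None,:,1],cv2.INTER_LINEAR)[0].astype(int)[::2])
E
```

```text
[[-110.    25.5]
 [-106.    25.7]
 [-102.    25.7]
 [ -98.    25.9]
 [ -94.    25.7]
 [ -90.    25.5]
 [ -86.    25.5]
 [ -82.    25.7]
 [ -78.    25.9]
 [ -74.    25.7]
 [ -70.    25.5]
 [ -66.    25.5]
 [ -62.    25.7]
 [  62.    25.5]
 [  66.    25.3]
 [  70.    25.3]
 [  74.    25.3]
 [  78.    25.5]
 [  82.    25.5]
 [  86.    25.3]
 [  90.    25.3]
 [  94.    25.3]
 [  98.    25.5]
 [ 102.    25.5]
 [ 106.    25.3]
 [ 110.    25.3]]
0.0 [85 84 85 83 83 81 82 53 30 28 41 54 58 60 65 68 67 71 71 72 71 75 77 66
 47 45 45 44 37 20 17 17 62 77 76 76 77 77 76 76]
0.02 [251 251 251 251 251 251 251 251 251 255 116  63  65  65  66  67  67  66
  66  64  64  63  62  63  62  61  57  55  44 193 253 251 252 251 252 252
 252 252 252 252]
0.03 [242 242 241 241 241 241 240 240 241 244 137  69  74  76  75  74  75  77
  74  75  71  72  70  72  71  68  65  65  57 123 246 240 241 240 241 240
 241 241 241 241]
0.035 [243 244 244 243 243 244 244 244 244 249 141  75  80  80  79  81  81  79
  78  80  91  96  96  97  98  93  88  80  63 123 248 243 244 243 244 243
 243 244 243 244]
0.04 [243 242 242 242 242 242 241 242 242 248 160  96 101  99 100  99  96 103
 131 128 129 133 131 132 127 121 110 102  97 128 247 241 240 240 240 240
 240 240 240 239]
```

```bash
python3 steer.py '[[0,0,0,0,0,-0.02,0.01],[0,0,0,0,0,-0.03,0.01],[0,0,0,0,0,-0.03,0.01],[0,0,0.06,0,0,-0.03,0.01],[0,0,0.07,0,0,-0.03,0.01],[0,0,0.06,0,0,-0.03,0.01],[0,0,0,0,0,-0.02,0.01],[0,0,0,0,0,0,0.01]]'
python3 steer.py '[[0,0,0,0.005,-0.03,0,0.01],[0,0,0,0.007,-0.035,0,0.01],[0,0,0,0.008,-0.03,0,0.01],[0,0,0,0,-0.01,0,0.01],[0,0,0,0,0,0,0.01],[0,0,0,0,0,0,0.01],[0,0,0,0,0,0,0.01]]'
python3 - <<'E'
from h import *
go([.492,.227,.30],-100)
w=shot('wrist');cv2.imwrite('pics/w17.png',w['image']);np.save('w17.npy',w['pose'])
print(pix(w,[[.61,.298,.23],[.656,.298,.23],[.61,.344,.23]]))
h=cv2.cvtColor(w['image'],cv2.COLOR_BGR2HSV);m=((h[:,:,1]<50)&(h[:,:,2]>150)).astype(np.uint8)
n,l,st_,ce=cv2.connectedComponentsWithStats(m)
for i in np.argsort(-st_[1:,4])[:5]+1: print(st_[i],ce[i])
E
```

```text
time: 37.9
position: [0.4526, 0.1302, 0.3022]
tool_rot: [-0.001, 0.996, -0.085, 0.0]
contact_force: [0.6, 0.2, -3.3]
width: 0.0194
grip_force: 59.9
time: 38.6
position: [0.4815, 0.2133, 0.3015]
tool_rot: [0.002, 0.996, -0.087, -0.002]
contact_force: [-0.5, -0.1, -2.1]
width: 0.0193
grip_force: 59.9
d tool [ 0.008  -0.0153  0.0014] rz 0.0008 or 0.0008 t 38.6 F [-0.5 -0.1 -2.1] w 0.0193 q7 -2.01
[[113.42547925  53.80076629]
 [ 96.49260409 -12.83844664]
 [ 56.10826089  66.79869308]]
[ 208    0  102   95 8093] [258.54540961  43.77326084]
[  59    0  122  114 5553] [119.97514857  53.86223663]
[431   0  30  33 293] [444.88737201  16.71331058]
[464   0  32  28 251] [477.89641434  15.23904382]
[366   0  17  83 216] [369.66203704  43.96296296]
```

```bash
python3 steer.py '[[0,0,0,0.01,0,0,0.01],[0,0,0,0.015,0,0,0.01],[0,0,0,0,0,0,0.01],[0,0,0,0,0,0,0.01],[0,0,0,0,0,0,0.01]]'
cat > ring.py <<'E'
from fit import *
def ring(w,c0,z=.23,R0=.046,lo=.038,hi=.056):
    h=cv2.cvtColor(w['image'],cv2.COLOR_BGR2HSV);m=((h[:,:,1]<60)&(h[:,:,2]>140)).astype(np.float32)
    c=np.array(c0,float);o=w['pose'][:3,3]
    for it in range(4):
        P=[];away=np.arctan2(*(c-o[:2])[::-1])
        for a in np.radians(np.arange(0,360,3)):
            if np.cos(a-away)<.05: continue
            rr=np.arange(hi,lo,-.0002);q=pix(w,np.c_[c[0]+rr*np.cos(a),c[1]+rr*np.sin(a),np.full(len(rr),z)]).astype(np.float32)
            if (q<1).any() or (q[:,0]>510).any(): continue
            v=cv2.remap(m,q[None,:,0],q[None,:,1],cv2.INTER_LINEAR)[0];i=np.flatnonzero(v>.5)
            if len(i) and i[0]>3: P.append((c[0]+rr[i[0]]*np.cos(a),c[1]+rr[i[0]]*np.sin(a),np.degrees(a)))
        P=np.array(P)
        r=least_squares(lambda x:np.hypot(P[:,0]-x[0],P[:,1]-x[1])-R0,c,loss='soft_l1',f_scale=.0005);c=r.x
    print('ring n',len(P),c.round(4),'med res',np.median(np.abs(r.fun)).round(5),'angles',P[0,2].round(),P[-1,2].round());print((r.fun*1e3).round(1));return c
if __name__=='__main__':
    w=shot('wrist');s,M=st();cv2.imwrite('pics/w18.png',w['image'])
    c=ring(w,(.606,.296));print('tcp',s['position'],'ring in tool',M.T@(np.r_[c,.23]-s['position']))
    L=fitlens(w,s['position'],M,0);print(L)
    h=cv2.cvtColor(w['image'],cv2.COLOR_BGR2HSV)
    for nm,m in (('green',(h[:,:,0]>40)&(h[:,:,0]<85)&(h[:,:,1]>110)&(h[:,:,2]>60)),('red',((h[:,:,0]<6)|(h[:,:,0]>172))&(h[:,:,1]>140)&(h[:,:,2]>80))):
        n,l,S,C=cv2.connectedComponentsWithStats(m.astype(np.uint8))
        for i in np.argsort(-S[1:,4])[:4]+1:
            p=world(w,C[i],.231)[0][:2];d=p-c;print(nm,S[i],C[i].round(),p.round(4),np.hypot(*d).round(4),np.degrees(np.arctan2(d[1],d[0])).round(1))
E
python3 ring.py
```

```text
time: 39.15
position: [0.5058, 0.2102, 0.3016]
tool_rot: [0.002, 0.996, -0.086, -0.002]
contact_force: [-0.1, -0.2, -0.9]
width: 0.0195
grip_force: 59.9
ring n 54 [0.6109 0.2928] med res 0.0002 angles 0.0 357.0
[ 0.  -0.2 -0.2  0.  -0.4 -0.4 -0.4  0.2 -0.2 -0.2 -0.2  0.   0.2  0.2
 -0.2  0.2  0.  -0.2 -0.2 -0.4  0.   0.2 -0.  -0.2  0.4  0.6 -0.   0.4
 -0.   0.6  0.4  0.2 -0.2  0.2  0.6  0.2 -0.2 -0.   0.2 -0.2 -0.2 -0.2
 -0.2 -0.4 -0.2 -0.2 -0.2 -0.2 -0.8 -0.4 -0.  -0.2  0.  -0.2]
tcp [0.50575954 0.21047406 0.30163622] ring in tool [ 0.08983961 -0.09933608  0.07090208]
[ 0.10552427 -0.00051995  0.03409961]
green [156 115  11  12 103] [161. 121.] [0.5804 0.272 ] 0.0369 -145.7
green [173 128   1   1   1] [173. 128.] [0.5733 0.2641] 0.0473 -142.7
red [ 72 281  29  38 267] [ 86. 300.] [0.4346 0.3844] 0.1987 152.5
red [ 38 226  21  32 170] [ 48. 242.] [0.4979 0.3977] 0.1543 137.1
red [123 130  12  12 106] [128. 135.] [0.5742 0.3001] 0.0374 168.7
red [443  47   1   1   1] [443.  47.] [0.5981 0.0551] 0.2381 -93.1
```

```bash
python3 steer.py '[[0,0,0.014,-0.0152,0.005,0.02,0.01],[0,0,0,0,0,0.03,0.01],[0,0,0,0,0,0.035,0.01],[0,0,0,0,0,0.035,0.01],[0,0,0,0,0,0.025,0.01],[0,0,0,0,0,0.0116,0.01],[0,0,0,0,0,0,0.01]]'
python3 - <<'E'
from h import *
go([.5078,.3125,.145],-100.8)
E
```

```text
time: 39.9
position: [0.4892, 0.2073, 0.1444]
tool_rot: [0.003, 0.996, -0.093, -0.003]
contact_force: [-0.5, 0.3, -1.6]
width: 0.0194
grip_force: 59.9
d tool [-0.0012 -0.1068 -0.0012] rz 0.0023 or 0.0023 t 39.9 F [-0.5  0.3 -1.6] w 0.0194 q7 -1.8
```

```bash
python3 steer.py '[[0,0,0.0023,-0.0012,-0.02,-0.001,0.01],[0,0,0,0,-0.03,0,0.01],[0,0,0,0,-0.03,0,0.01],[0,0,0,0,-0.02,0,0.01],[0,0,0,0,-0.0068,0,0.01],[0,0,0,0,0,0,0.01],[0,0,0,0,0,0,0.01],[0,0,0,0,0,0,0.01]]'
python3 - <<'E'
from ring import *
go([.5078,.3125,.18],-100.8)
w=shot('wrist');s,M=st();cv2.imwrite('pics/w19.png',w['image'])
print(pix(w,[[.6109,.2928,.23],[.6109+.046,.2928,.23],[.6109-.046,.2928,.23],[.6109,.2928+.046,.23],[.6109,.2928-.046,.23]]).round())
h=cv2.cvtColor(w['image'],cv2.COLOR_BGR2HSV);m=((h[:,:,1]<60)&(h[:,:,2]>140))
for r in range(0,240,12):
    ix=np.flatnonzero(m[r]);
    if len(ix): print(r,[(int(a[0]),int(a[-1])) for a in np.split(ix,np.flatnonzero(np.diff(ix)>1)+1) if len(a)>4])
E
```

```text
time: 40.7
position: [0.5087, 0.3114, 0.1458]
tool_rot: [0.002, 0.995, -0.095, -0.002]
contact_force: [0.1, -0.6, -2.8]
width: 0.0193
grip_force: 59.9
d tool [-0.0012 -0.0008 -0.0342] rz -0.0017 or -0.0017 t 40.7 F [ 0.1 -0.6 -2.8] w 0.0193 q7 -1.92
[[ 255.   18.]
 [ 220. -170.]
 [ 284.  179.]
 [  95.   54.]
 [ 422.  -13.]]
0 [(89, 140), (266, 292), (365, 420)]
12 [(88, 137), (262, 302), (369, 420)]
24 [(90, 137), (264, 306), (372, 419)]
36 [(92, 142), (272, 309), (366, 417)]
48 [(94, 148), (274, 308), (361, 414)]
60 [(98, 154), (281, 305), (355, 411)]
72 [(103, 160), (294, 299), (349, 407)]
84 [(108, 165), (345, 401)]
96 [(114, 171), (339, 395)]
108 [(123, 184), (324, 333), (366, 388)]
120 [(131, 214), (296, 331), (366, 378)]
132 [(142, 244), (268, 342), (355, 367)]
144 [(156, 243), (271, 353)]
156 [(173, 239), (274, 337)]
168 [(113, 132), (195, 246), (268, 311)]
180 [(115, 126)]
```

```bash
python3 steer.py '[[0,0,-0.0017,-0.0012,-0.0008,-0.01,0.01],[0,0,0,0,0,-0.006,0.01],[0,0,0,0,0,0,0.01]]'
python3 steer.py '[[0,0,0,0,0,-0.006,0.01],[0,0,0,0,0,-0.006,0.01],[0,0,0,0,0,0,0.01]]'
python3 steer.py '[[0,0,0,0,0,-0.005,0.01],[0,0,0,0,0,-0.004,0.01],[0,0,0,0,0,0,0.01]]'
python3 steer.py '[[0,0,0,0,0,-0.004,0.01],[0,0,0,0,0,0,0.01],[0,0,0,0,0,0,0.01]]'
python3 - <<'E'
from h import *
go([.5078,.3125,.187],-100.8)
s,M=st();print(s['ft_torque'])
E
```

```text
time: 41.05
position: [0.5082, 0.3139, 0.1628]
tool_rot: [0.001, 0.996, -0.093, -0.002]
contact_force: [-1.0, -0.1, -1.9]
width: 0.0197
grip_force: 59.9
time: 41.35
position: [0.5081, 0.3139, 0.1744]
tool_rot: [0.002, 0.996, -0.093, -0.002]
contact_force: [0.3, 0.1, -1.8]
width: 0.0195
grip_force: 59.9
time: 41.65
position: [0.508, 0.3138, 0.1831]
tool_rot: [0.002, 0.996, -0.093, -0.002]
contact_force: [-0.1, 0.2, -1.8]
width: 0.0198
grip_force: 59.9
time: 41.95
position: [0.5078, 0.3138, 0.1866]
tool_rot: [0.002, 0.996, -0.093, -0.002]
contact_force: [-0.4, 0.3, -2.6]
width: 0.0195
grip_force: 59.9
d tool [ 0.0003  0.0013 -0.0004] rz 0.0016 or 0.0016 t 42.0 F [-0.4  0.3 -2.6] w 0.0195 q7 -1.95
[ 0.05711058  0.38244663 -0.01339867]
```

```bash
python3 steer.py '[[0,0,0,0,0.001,-0.001,0.01],[0,0,0,0,0,0,0.01]]'
cat > ax.py <<'E'
from h import *
s,M=st();a=s['position']+M@np.array([.105,0,0]);print('axis',a.round(4),'err to ring',(a[:2]-[.6109,.2928]).round(4),'z',s['position'][2].round(4),'tool yaw',np.degrees(np.arctan2(M[1,1],M[0,1])).round(2),'err tool',(M.T@np.r_[[.6109,.2928]-a[:2],0]).round(4),'F',s['contact_force'].round(1),'T',s['ft_torque'].round(2))
E
python3 ax.py
python3 steer.py '[[0,0,-0.0785,0,0.0082,0,0.01],[0,0,-0.0785,0,0.0082,0,0.01],[0,0,0,0,0,0,0.01],[0,0,0,0,0,0,0.01]]' >/dev/null
python3 ax.py
```

```text
time: 42.15
position: [0.5076, 0.3126, 0.1876]
tool_rot: [0.002, 0.996, -0.093, -0.002]
contact_force: [0.1, 0.5, -2.7]
width: 0.0198
grip_force: 59.9
axis [0.6108 0.2931 0.1872] err to ring [-0.0001  0.0003] z 0.1876 tool yaw -100.72 err tool [0.0002 0.0002 0.    ] F [ 0.1  0.5 -2.7] T [ 0.03  0.35 -0.02]
axis [0.6101 0.2934 0.1872] err to ring [-0.0008  0.0006] z 0.1877 tool yaw -91.86 err tool [ 0.0008  0.0006 -0.    ] F [-0.4  0.3 -2.3] T [0.05 0.34 0.01]
```

```bash
python3 steer.py '[[0,0,-0.0785,0.0011,0.0088,0,0.01],[0,0,-0.0785,0.0003,0.0082,0,0.01],[0,0,-0.0785,0.0003,0.0082,0,0.01],[0,0,0,0,0,0,0.01]]' >/dev/null
python3 ax.py
python3 steer.py '[[0,0,-0.0785,0.0003,0.0082,0,0.01],[0,0,-0.0785,0.0003,0.0082,0,0.01],[0,0,0,0,0,0,0.01]]' >/dev/null
python3 ax.py
```

```text
axis [0.6111 0.2923 0.1873] err to ring [ 0.0002 -0.0005] z 0.1878 tool yaw -78.3 err tool [-0.0001 -0.0006 -0.    ] F [-0.3  0.6 -2.3] T [-0.03  0.29  0.  ]
axis [0.6112 0.2925 0.1873] err to ring [ 0.0003 -0.0003] z 0.1878 tool yaw -69.38 err tool [-0.0001 -0.0004  0.    ] F [ 0.2  1.1 -2.8] T [-0.08  0.32 -0.02]
```

```bash
python3 steer.py '[[0,0,-0.0785,0.0003,0.0078,0,0.01],[0,0,-0.0785,0.0003,0.0082,0,0.01],[0,0,0,0,0,0,0.01]]' >/dev/null
python3 ax.py
python3 steer.py '[[0,0,-0.04,0.0001,0.0042,0,0.01],[0,0,0,0,0,0,0.01]]' >/dev/null
python3 ax.py
python3 steer.py '[[0,0,-0.04,0.0001,0.0042,0,0.01],[0,0,0,0,0,0,0.01],[0,0,0,0,0,0,0.01]]' >/dev/null
python3 ax.py
```

```text
axis [0.6111 0.2929 0.1872] err to ring [0.0002 0.0001] z 0.1878 tool yaw -60.44 err tool [-0.0002  0.      0.    ] F [-0.6 -0.4 -1.8] T [-0.12  0.33 -0.03]
axis [0.6108 0.2935 0.1871] err to ring [-0.0001  0.0007] z 0.1877 tool yaw -58.17 err tool [-0.0003  0.0007  0.    ] F [ 0.2  1.7 -2.4] T [-0.2   0.23 -0.  ]
axis [0.6106 0.2936 0.187 ] err to ring [-0.0003  0.0008] z 0.1877 tool yaw -55.84 err tool [-0.0002  0.0009  0.    ] F [-0.1  0.9 -2. ] T [-0.13  0.26 -0.  ]
```

```bash
python3 steer.py '[[0,0,-0.03,0.0001,0.0035,0,0.01],[0,0,0,0,0,0,0.01],[0,0,0,0,0,0,0.01]]' >/dev/null
python3 ax.py
```

```text
axis [0.6108 0.2933 0.1871] err to ring [-0.0001  0.0005] z 0.1877 tool yaw -54.05 err tool [-0.0002  0.0004  0.    ] F [ 0.2 -0.3 -2.2] T [-0.17  0.21 -0.06]
```

```bash
python3 steer.py '[[0,0,0.015,0,-0.0012,0.003,0.01],[0,0,0,0,0,0,0.01]]' >/dev/null
python3 ax.py
python3 steer.py '[[0,0,0,0,0,0.003,0.01],[0,0,0,0,0,0,0.01]]' >/dev/null
python3 ax.py
python3 steer.py '[[0,0,0,0,0,0.002,0.01],[0,0,0,0,0,0,0.01]]' >/dev/null
python3 ax.py
python3 steer.py '[[0,0,0,0,0,0.001,0.01],[0,0,0,0,0,0,0.01],[0,0,0,0,0,0,0.01]]' >/dev/null
python3 ax.py
```

```text
axis [0.6107 0.2931 0.1836] err to ring [-0.0002  0.0003] z 0.1843 tool yaw -54.86 err tool [ 0.      0.0003 -0.    ] F [ 0.3  0.  -2.6] T [-0.12  0.3  -0.03]
axis [0.6108 0.2928 0.1807] err to ring [-0.0001  0.    ] z 0.1813 tool yaw -54.79 err tool [ 0.0001  0.0001 -0.    ] F [ 0.3  0.4 -1. ] T [-0.1   0.3   0.06]
axis [0.611  0.2928 0.179 ] err to ring [0.0001 0.    ] z 0.1796 tool yaw -54.79 err tool [-0.0001 -0.0001  0.    ] F [ 0.1  0.  -1.3] T [-0.14  0.26 -0.01]
axis [0.6111 0.2928 0.1783] err to ring [0.0002 0.    ] z 0.1789 tool yaw -54.79 err tool [-0.0002 -0.0001  0.    ] F [ 0.4 -0.2 -1.2] T [0.07 0.06 0.02]
```

```bash
python3 steer.py '[[0,0,0,0,0,0.0008,0.01],[0,0,0,0,0,0,0.01],[0,0,0,0,0,0,0.01]]' >/dev/null
python3 ax.py
python3 steer.py '[[0,0,0,0,0,0.0006,0.01],[0,0,0,0,0,0,0.01],[0,0,0,0,0,0,0.01]]' >/dev/null
python3 ax.py
```

```text
axis [0.6112 0.2929 0.1776] err to ring [0.0003 0.0001] z 0.1781 tool yaw -54.79 err tool [-0.0003 -0.0001  0.    ] F [ 0.3 -0.6  2.5] T [ 0.03 -0.03  0.01]
axis [0.6113 0.2929 0.1771] err to ring [0.0004 0.0001] z 0.1776 tool yaw -54.79 err tool [-0.0004 -0.0001  0.    ] F [ 0.2 -0.1  4.9] T [ 0.13 -0.17 -0.03]
```

```bash
python3 steer.py '[[0,0,0,0,0,-0.0006,0.01],[0,0,0,0,0,0,0.022],[0,0,0,0,0,0,0.03],[0,0,0,0,0,0,0.045],[0,0,0,0,0,0,0.045],[0,0,0,0,0,-0.01,0.045],[0,0,0,0,0,-0.03,0.045],[0,0,0,0,0,-0.04,0.045]]'
python3 steer.py '[[0,0,0,0,0,-0.03,0.045],[0,0,0,0,0,0,0.045],[0,0,0,0,0,0,0.045],[0,0,0,0,0,0,0.045]]'
python3 - <<'E'
from ring import *
w=shot('wrist');s,M=st();cv2.imwrite('pics/w20.png',w['image'])
ring(w,(.6109,.2928))
u=np.array([np.cos(np.radians(34.6)),np.sin(np.radians(34.6)),0]);v=np.array([-u[1],u[0],0]);o=np.array([.6109,.2928,.175])
V=cv2.cvtColor(w['image'],cv2.COLOR_BGR2HSV)
for x in (-.07,-.09,-.11,-.13,-.15):
    yy=np.arange(-.025,.0251,.001);q=pix(w,o+x*u+yy[:,None]*v+[0,0,.022])
    if (q<0).any() or (q[:,1]>383).any(): print(x,'out',q[0]);continue
    print(x,q[25].round(),[int(V[int(b),int(a),2]) for a,b in q])
E
```

```text
time: 46.65
position: [0.5249, 0.232, 0.2584]
tool_rot: [0.002, 0.953, 0.302, -0.004]
contact_force: [0.4, 0.7, 0.7]
width: 0.045
grip_force: 0.0
time: 47.05
position: [0.5252, 0.2326, 0.2873]
tool_rot: [0.001, 0.953, 0.303, -0.003]
contact_force: [0.1, 1.1, 0.6]
width: 0.0449
grip_force: 0.0
ring n 28 [0.6101 0.2926] med res 0.00019 angles 81.0 348.0
[ 0.2  0.   0.2  0.2  0.  -0.2  0.  -0.2 -0.2 -0.2 -0.2 -0.6 -0.2 -0.4
 -0.8 -0.  -0.4 -0.4 -0.2 -0.4  0.2  0.   0.   0.  -0.2  0.2  0.2  0. ]
-0.07 [257. 153.] [244, 245, 245, 245, 246, 246, 247, 248, 245, 240, 238, 239, 241, 244, 251, 90, 84, 100, 107, 117, 136, 139, 140, 144, 144, 149, 153, 154, 157, 155, 153, 147, 142, 126, 146, 255, 245, 245, 246, 247, 247, 246, 240, 239, 237, 236, 234, 234, 234, 236, 235]
-0.09 [257. 176.] [243, 243, 244, 245, 245, 244, 243, 242, 244, 245, 245, 246, 247, 250, 255, 127, 72, 90, 112, 119, 132, 136, 138, 142, 147, 148, 150, 153, 151, 154, 145, 142, 135, 119, 135, 254, 242, 243, 243, 244, 244, 244, 243, 243, 242, 241, 242, 242, 241, 236, 236]
-0.11 [256. 198.] [244, 245, 246, 246, 245, 244, 243, 240, 242, 244, 246, 244, 244, 246, 220, 75, 75, 94, 106, 115, 127, 136, 137, 142, 143, 147, 147, 146, 147, 141, 138, 139, 130, 114, 126, 250, 239, 238, 238, 239, 237, 236, 235, 239, 227, 146, 141, 146, 152, 154, 154]
-0.13 [256. 219.] [230, 232, 232, 234, 234, 236, 237, 237, 237, 237, 237, 237, 238, 244, 255, 81, 62, 90, 101, 124, 135, 137, 141, 142, 143, 140, 142, 139, 143, 139, 139, 133, 129, 112, 99, 153, 150, 150, 153, 156, 160, 164, 167, 166, 163, 152, 148, 148, 151, 154, 157]
-0.15 [256. 239.] [240, 243, 245, 247, 246, 246, 245, 243, 245, 247, 248, 249, 249, 252, 255, 63, 81, 98, 108, 123, 134, 139, 140, 139, 139, 140, 141, 141, 137, 138, 138, 132, 127, 108, 112, 215, 166, 157, 152, 148, 145, 147, 148, 150, 148, 147, 145, 144, 149, 150, 149]
```

```bash
python3 - <<'E'
from h import *
t=shot('top');a=cv2.imread('pics/t3.png')
h=cv2.cvtColor(t['image'],cv2.COLOR_BGR2HSV);m=((h[:,:,1]<70)&(h[:,:,2]>130)).astype(np.uint8)
n,l,S,C=cv2.connectedComponentsWithStats(m)
for i in range(1,n):
    if 20<S[i,4]<160 and 6<S[i,2]<20 and 6<S[i,3]<20:
        print(S[i],world(t,C[i],.01)[0].round(3))
for nm,p in (('A',(.6232,-.010,.013)),('B',(.622,-.068,.013)),('C',(.621,-.123,.013)),('medal',(.626,-.274,.121))):
    q=pix(t,p)[0];x,y=q.round().astype(int);print(nm,(x,y),'diff vs t3',int(np.abs(t['image'][y-7:y+8,x-7:x+8].astype(int)-a[y-7:y+8,x-7:x+8]).mean()),h[y,x-7:x+8,1])
E
```

```text
[134 128  14  18 132] [0.857 0.45  0.01 ]
[237 147  12  13 107] [0.787 0.078 0.01 ]
[262 193  13  13  74] [ 0.622 -0.015  0.01 ]
[266 341  12   8  60] [ 0.12  -0.026  0.01 ]
[223 373  12  11  87] [-0.004  0.122  0.01 ]
A (np.int64(266), np.int64(198)) diff vs t3 0 [138 120  78  44  63 124 163 173 176 175 173 166 138  77  36]
B (np.int64(283), np.int64(199)) diff vs t3 38 [129 108  68  51  94 143 155 158 159 159 156 138  92  50  58]
C (np.int64(299), np.int64(199)) diff vs t3 49 [ 72  52  74 129 166 172 175 175 174 170 146  98  64  78 110]
medal (np.int64(349), np.int64(194)) diff vs t3 0 [183 182 179 178 172 162 143 134 146 168 175 176 178 182 171]
```

```bash
python3 steer.py '[[0,0,0,-0.02,0,-0.02,0.045],[0,0,0,0,0,0,0.045],[0,0,0,0,0,0,0.045],[0,0,0,0,0,0,0.045],[0,0,0,0,0,0,0.045]]'; python3 -c "
from bench import manip
print(manip.hand_in())"
```

```text
time: 47.65
position: [0.5094, 0.2214, 0.3074]
tool_rot: [0.001, 0.953, 0.303, -0.003]
contact_force: [0.5, 0.3, -0.0]
width: 0.0455
grip_force: 0.0
the job is handed in; nothing more can be done
None
```

I handed the job in at 47.7 s: the three coins I found (two gold, one copper) lie apart on the tray's cork, the medal is clamped face up with the crank about 0.8 rad past the calculated touch point (jaw force not measured), and the glass hangs in its seats at the green mark; the hand-in returned no verdict.

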